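# Refit the client's hand rest on its ball post

## Task

The client's hand rest was taken off to be wiped down: put it back on its post. Lower the cup at its nose gently over the ball, with the foot standing wholly on the grey work mat, push the cup straight down until it snaps fully home on the ball (a firm push, no ramming), and only then press the latch lever all the way down without forcing it, and let go. Leave the bottles, buffer and dish around it where they are.

Things in the scene. Friction and masses are not known exactly. Their poses are not given: they have to be found in the camera images.
- rest: The loose hand rest, 0.5 to 0.85 kg, centre of mass near x = 137 mm: a dark steel coupler cup at its nose, a channel 22 mm wide, a cream pad and a foot. Origin: where the ball's centre sits when the cup is home. +x runs from cup to foot, z up. At the start it stands on cup lip and foot, nose down 0.15 rad, lever raised; home on the post it stands within 0.05 rad of level
- socket (a point): Seat of the coupler cup, at the rest's origin. Cup 42 mm across, mouth down: bore 32 mm for the 30 mm ball, lip 17 mm below this point, flared to catch the ball within about 4 mm. Two spring plungers in the bore stop the ball 15 mm short of home: the rest's weight is not enough, 10 to 18 N straight down on the crown (25 mm above this point, clear of the lever for x from -20 to 5 mm) snaps it home
- pad (a point): Middle of the top face of the firm pad, at x = 178, z = 47 mm in the rest's frame. The pad is 150 mm long (x 103 to 253), 62 mm wide (y -31 to 31) and 34 mm thick, with straight sides and rounded edges; it can be gripped across its width from above
- foot (a point): Middle of the underside of the round rubber cross foot under the pad: 100 mm wide along y, 16 mm thick, at x = 222, z = -54 mm in the rest's frame
- latch (a joint): Steel latch lever, rad: 0 = raised 52 degrees (open), 0.9 = fully down, level along the channel, its hook under the ball. Hinge on the rest at x = 13, z = 24 mm, axis along y, arm towards the foot. Takes 3 to 5 N on the paddle and stays where it is left. If the ball is not home, the hook meets the ball and the lever stops at about 0.8; forcing it there overloads the post
- paddle (a point): Centre of the top face of the lever's paddle (24 mm wide, 22 mm long), 62 mm from the hinge; when fully down it is at x = 75, z = 32 mm in the rest's frame; fully raised, at x = 45, z = 77 mm
- post: Fixed ball post: steel flange 74 mm square, 8 mm thick, a dark clamp collar (32 mm across, top at 24 mm) and a stem with a 30 mm steel ball on the post's upright axis. Origin: centre of the flange's underside. The stem is telescopic: the ball's centre is 45 to 67 mm above the desk, not measured here, to be felt or seen. It does not give. Over about 35 N on the cup is ramming
- mat: Grey work mat fixed on the desk, 250 (its x) by 170 (its y) by 2 mm, origin at the centre of its underside. Its centre lies 200 mm from the post's axis. The whole cross foot must stand on it
- polish1: nail polish bottle near the post, 34 mm across, 71 mm tall, loose; leave alone. Origin: centre of its underside
- polish2: nail polish bottle near the hand rest's starting place, same size, loose; leave alone
- buffer: pink nail buffer block lying beside the post, 28 x 95 x 28 mm, loose; leave alone. Origin: centre of its underside
- dish: small white ceramic dish, 44 mm across, 25 mm tall, beyond the mat, loose; leave alone
Things that resemble listed ones, but are neither listed nor needed, are in the scene too. Leave any green or yellow look-alike of the post alone.

How it is judged:
On the way, in this order (a step that is already met when the one before it is completed fails the run):
1. with the lever still raised, the cup has been set over the ball with the foot on the mat (horizontal distance between socket and post below 0.004 m and angle between rest's own z axis and vertical below 0.065 rad and height (world z) of foot between -0.001 and 0.007 m and x of foot in the frame of mat between -0.075 and 0.075 m and y of foot in the frame of mat between -0.077 and 0.077 m and contact force between rest and post above 0.3 N and value of joint latch below 0.4 rad), for 0.2 s.
2. the latch lever is pressed fully down (it only goes down with the cup home on the ball) (horizontal distance between socket and post below 0.004 m and angle between rest's own z axis and vertical below 0.065 rad and height (world z) of foot below 0.007 m and value of joint latch above 0.86 rad), for 0.1 s.
At the end, for the whole second after the job is handed in: The cup is on the ball (within 4 mm of the post's axis), the rest level within 0.065 rad, the whole foot on the mat (its middle 8 mm inside the y edges, 50 mm inside the x edges), the latch lever past 0.86 rad (0.9 is fully down; it passes 0.8 only with the ball home), all at rest (all of step 2 and height (world z) of foot above -0.001 m and x of foot in the frame of mat between -0.075 and 0.075 m and y of foot in the frame of mat between -0.077 and 0.077 m and contact force between rest and post above 0.3 N and linear speed of rest below 0.02 m/s and angular speed of rest below 0.1 rad/s); the robot touches nothing.
It fails at once if the hand rest is dropped or rammed onto the post, or the lever forced against the ball (contact forces over 95 N summed over cup, hook and plungers; an honest 20 N push makes 55 to 75) (contact force between rest and post above 95 N).
It fails at once if a bottle, the buffer or the dish is shifted more than 30 mm or tipped (distance of any of polish1, polish2, buffer, dish from where it was at the start of the episode above 0.03 m or angle between any of polish1, polish2, buffer, dish's own z axis and vertical above 0.5 rad).
It also fails if it takes over 61 s, if anything falls off the work surface, if the arm or the gripper's body presses on something with over 40 N, if the wrist force passes 120 N, or if a joint passes its speed limit or range.

## Robot

A 6-joint arm with a two-finger parallel gripper is mounted at the origin on the work surface. World frame = base frame: x ahead of the robot, y to its left, z up, the work surface at z = 0. Lengths are in m, angles in rad, forces in N, time in s.
With the tool pointing down it reaches from about 0.375 to 0.975 m from the base axis. Payload 3.8 kg.
Tool frame: the origin (TCP) lies on the centre line of the jaws, within the pads' length; the fingertips stand 25 mm ahead of it and the grasp point (between the pads) lies 6 mm ahead of it; z points along the fingers, y is the direction in which the jaws open and shut (so a half turn about z gives the same grasp; the last joint's range is limited). The gripper opens to 85 mm and grips with 20 to 120 N. Pads are 22 mm wide; open, the fingers measure 114 mm over their backs; the gripper's body (76 mm by 85 mm) begins 54 mm behind the grasp point. The pads swing forward as they close: fully open they stand 13 mm farther back than shut.
Start: joints at [-1.331, 0.264, 1.604, -0, 1.274, -0.037], TCP at [0.184, -0.649, 0.256] pointing down, gripper open.
Joint ranges: [-2.63, 2.63], [-0.94, 2.18], [0.31, 2.57], [-1.31, 4.45], [0, 2.66], [-2.55, 2.55]. Speed limits (rad/s): [2.57, 2.57, 3.14, 3.14, 3.14, 3.14].

## Interface

Orientations are given as a rotation vector (axis times angle).
In Python, from workcell import bot gives the robot as it stands.
- The arm moves only by the tool servo_tool, never from a script. Its argument "moves" is a list of rows, each a list of 3 entries, a list of its own where there are three numbers: the closure in counts, from 0 (fully open) to 255 (shut), then the shift along the tool's x, y, z in m, then the turn about the tool's z in rad. A call has exactly 8 rows; each row shifts and turns the pose as measured when the row begins, along the tool's axes as they then stand; what a row does not reach is not made up. A row lasts 1/12 s, in which the tool goes at most 41.7 mm and 7.16 degrees, less where a joint would pass 70% of its speed; a pose out of reach is approached as far as the arm can. A call is refused whole if a number of a shift passes 0.0417 or a number of a turn 0.125, either way. A call with a gripper value outside its range is refused whole. The fingers move at their own pace and stop on an object; "newtons" is the grip in N (left out, the last holds). Time passes only in rows, so rows that do not move let the fingers close, or fill a call up. It gives the time, the measured TCP pose, the force and the opening at its end, in the units of the state.
- bot.read_state(): the state, without advancing time (a new reading comes with each control period).
- bot.read_camera(name): name is "scene" or "top" or "wrist"; returns a dict with "pixels" (384x512x3 uint8, red, green, blue), "depth" (384x512 float32, m along the optical axis (not along the pixel's ray), 0 where there is no reading), "intrinsics" (3x3 intrinsics, pixels), "R" (3x3) and "t" (3): a world point X has camera coordinates R X + t. Camera axes: x right, y down, z forward; pixel columns grow to the right and rows downward; lengths in m; the calibration is good to about 2 mm. A picture is of the moment at which its call begins.
- bot.finish_job(): hands the job in, once; it reports no verdict.
The state is a dict: "time": time; "q": joint angles; "joint_vel": joint speeds; "joint_torque": joint torques, N m; "tool_pos": TCP position; "tcp_rot": TCP orientation; "wrist_force": force on the tool from outside, world axes, zero at the start; "torque": the same for the moment, N m; "width": opening from 0.0 (shut) to 1.0 (fully open).
Only numpy, scipy, OpenCV 4.12 (cv2) and the standard library are available. Lean on these libraries where they do the work, as an engineer would, in place of code of your own. Each camera call takes 0.05 s, during which the arm holds its last target.

## Working session

There is one attempt and no reset: what is moved stays moved. The work goes in short steps, Python scripts to look and compute and a tool call to move; the robot and the scene stay as the last step left them, time stands still between calls to the robot, and variables do not carry over. Pictures are saved under pics/ and viewed, and the job is handed in when it is done.

Besides the shell and the picture viewer there is one more tool, called after "Request:" by a JSON object that holds its "op" and its "data", one argument or row to a line. servo_tool: Moves the arm, as the interface text tells. Its arguments: {"type":"object","properties":{"moves":{"type":"array","items":{"type":"array"}},"newtons":{"type":"number"}},"required":["moves"]}

```bash
ls; mkdir -p pics; python3 - <<'E'
from workcell import bot
import cv2,numpy as np
s=bot.read_state();print({k:np.round(v,3) for k,v in s.items()})
for n in ["scene","top","wrist"]:
    c=bot.read_camera(n);cv2.imwrite(f"pics/{n}0.png",c["pixels"][:,:,::-1]);np.savez(f"{n}0.npz",**c)
    print(n,c["intrinsics"].round(1).tolist(),c["R"].round(3).tolist(),c["t"].round(3), -c["R"].T@c["t"])
E
```

```text
pics
{'time': np.float64(0.0), 'q': array([-1.331,  0.265,  1.605, -0.   ,  1.274, -0.037]), 'joint_vel': array([-0.   , -0.001, -0.   ,  0.002,  0.002, -0.001]), 'joint_torque': array([-3.0000e-03, -5.1512e+01, -3.6732e+01, -0.0000e+00,  1.3000e-02,
       -0.0000e+00]), 'tool_pos': array([ 0.184, -0.649,  0.255]), 'tcp_rot': array([-3.109, -0.433,  0.   ]), 'wrist_force': array([-0.2  , -0.128, -0.008]), 'torque': array([ 0.026,  0.023, -0.013]), 'width': np.float64(0.999)}
scene [[424.4, 0.0, 251.7], [0.0, 424.4, 187.0], [0.0, 0.0, 1.0]] [[-0.565, 0.825, 0.02], [0.505, 0.365, -0.782], [-0.652, -0.432, -0.623]] [ 0.343 -0.157  1.625] [1.3330833  0.47634817 0.88218724]
top [[370.1, 0.0, 262.4], [0.0, 370.1, 190.5], [0.0, 0.0, 1.0]] [[0.008, -1.0, -0.008], [-0.999, -0.007, -0.042], [0.042, 0.009, -0.999]] [-0.054  0.526  1.331] [ 0.47018419 -0.06211142  1.35176958]
wrist [[286.9, 0.0, 253.8], [0.0, 286.9, 188.1], [0.0, 0.0, 1.0]] [[0.274, -0.962, -0.002], [-0.928, -0.265, 0.263], [-0.253, -0.071, -0.965]] [-0.674 -0.035  0.378] [ 0.24781734 -0.63086719  0.37328615]
```

View pics/scene0.png

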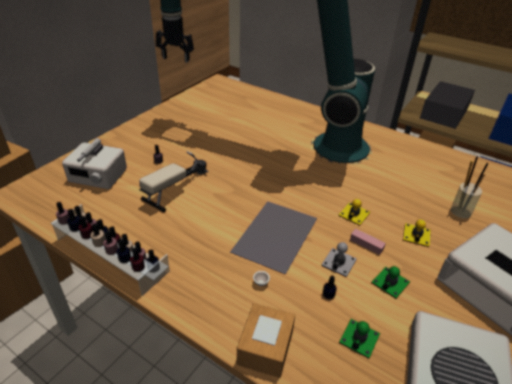

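View pics/top0.png

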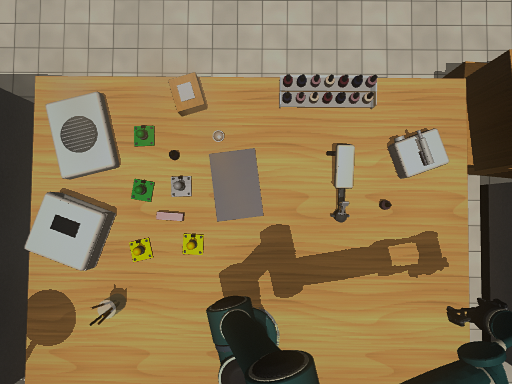

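View pics/wrist0.png

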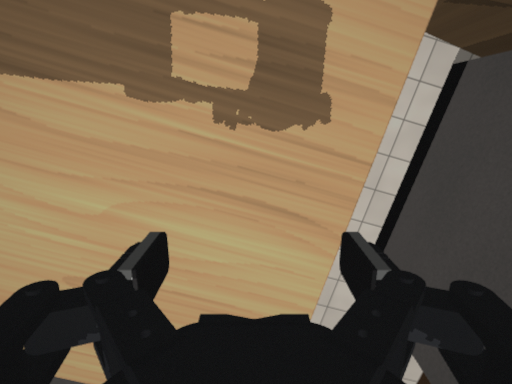

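The top view shows the rest at px (343,190), with its cup at (341,215). The grey post is at (181,186) between green and yellow look-alikes, the mat at (236,185), polish1 at (174,155), the buffer at (170,216) and polish2 at (385,204). Next I'll measure these positions.

```bash
cat > h.py <<'E'
import numpy as np,cv2
def load(f): return dict(np.load(f))
def pts(c):
    K=c["intrinsics"];d=c["depth"];v,u=np.mgrid[:d.shape[0],:d.shape[1]]
    P=np.stack([(u-K[0,2])/K[0,0]*d,(v-K[1,2])/K[1,1]*d,d],-1)
    return (P-c["t"])@c["R"]
def ray(c,u,v,z):
    K=c["intrinsics"];r=np.array([(u-K[0,2])/K[0,0],(v-K[1,2])/K[1,1],1])@c["R"];o=-c["R"].T@c["t"]
    return o+r*(z-o[2])/r[2]
def proj(c,X):
    p=c["K"] if 0 else c["intrinsics"]@(c["R"]@np.asarray(X)+c["t"]);return p[:2]/p[2]
E
python3 - <<'E'
from h import *
c=load("top0.npz");P=pts(c)
np.set_printoptions(precision=3,suppress=True,linewidth=150)
im=c["pixels"]
for n,(u0,u1,v0,v1) in dict(rest=(320,362,138,226),post=(165,198,172,202)).items():
    H=P[v0:v1,u0:u1,2];print(n,H.min(),H.max())
    big=cv2.resize(im[v0:v1,u0:u1,::-1],None,fx=8,fy=8,interpolation=cv2.INTER_NEAREST);
    big=big[:590];cv2.imwrite(f"pics/{n}_z.png",big)
for u,v in [(181,186),(174,155),(170,216),(385,204),(219,136),(344,165),(343,150),(343,180),(341,215),(341,200),(236,185)]:
    print((u,v),P[v,u])
g=im.astype(int);m=((abs(g[...,0]-g[...,1])<25)&(abs(g[...,1]-g[...,2])<25)&(g.sum(2)>150)&(abs(P[...,2])<.015)).astype(np.uint8)
m=cv2.morphologyEx(m,cv2.MORPH_OPEN,np.ones((3,3)))
n,l,s,ce=cv2.connectedComponentsWithStats(m)
for i in range(1,n):
    if 1000<s[i,4]<9000:
        cc=cv2.findContours((l==i).astype(np.uint8),0,2)[0][0];r=cv2.minAreaRect(cc);print(r,s[i]);
        b=np.array([ray(c,*p,.002) for p in cv2.boxPoints(r)]);print(b,b.mean(0),np.linalg.norm(b[0]-b[1]),np.linalg.norm(b[1]-b[2]))
E
```

```text
rest -0.009567917994450769 1.3517695798494385
post -0.00974251395031197 1.3517695798494385
(181, 186) [0.538 0.233 0.067]
(174, 155) [0.649 0.265 0.045]
(170, 216) [0.432 0.279 0.029]
(385, 204) [ 0.48  -0.482  0.046]
(219, 136) [0.726 0.111 0.003]
(344, 165) [ 0.612 -0.329  0.09 ]
(343, 150) [ 0.662 -0.324  0.098]
(343, 180) [ 0.561 -0.327  0.086]
(341, 215) [ 0.441 -0.327  0.047]
(341, 200) [ 0.494 -0.332  0.026]
(236, 185) [0.546 0.046 0.003]
((235.5615692138672, 184.4923095703125), (68.3431396484375, 46.38898849487305), 82.87498474121094) [ 209  149   54   72 3131]
[[ 0.661  0.149  0.002]
 [ 0.684 -0.02   0.002]
 [ 0.436 -0.053  0.002]
 [ 0.413  0.115  0.002]] [0.548 0.048 0.002] 0.17027110552179636 0.2502557681023483
```

```bash
python3 - <<'E'
import cv2
a=cv2.imread("pics/scene0.png");
x=cv2.resize(a[150:215,130:215],None,fx=7,fy=7,interpolation=cv2.INTER_CUBIC);cv2.imwrite("pics/srest.png",x)
x=cv2.resize(a[225:300,310:390],None,fx=7,fy=7,interpolation=cv2.INTER_CUBIC);cv2.imwrite("pics/spost.png",x)
E
```

```text
(no output)
```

View pics/rest_z.png

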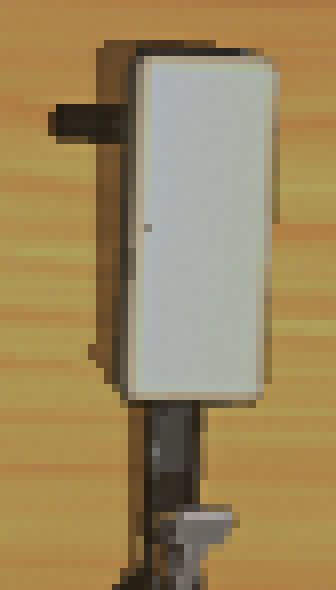

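View pics/post_z.png

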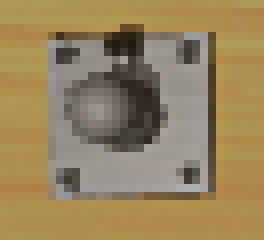

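View pics/spost.png

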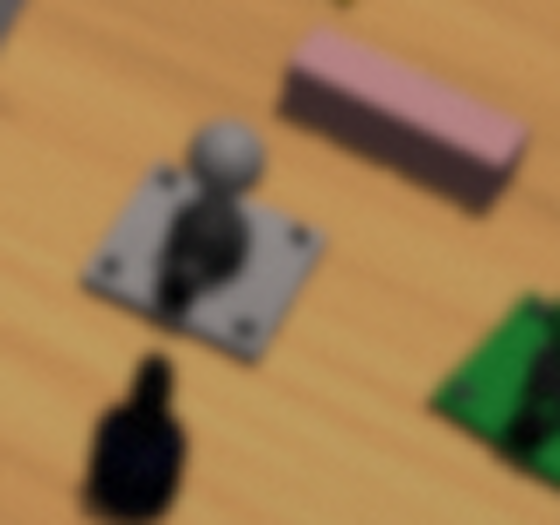

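View pics/srest.png

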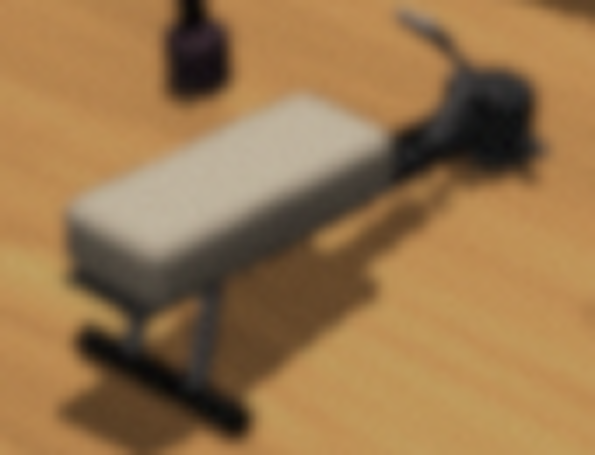

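```bash
python3 - <<'E'
from h import *
np.set_printoptions(precision=4,suppress=True,linewidth=150)
t=load("top0.npz");s=load("scene0.npz")
# post
ft=ray(t,180.9,185.5,.008);print("flange top cam",ft)
k=lambda x,y:(310+x/7-.43,225+y/7-.43)
cs=np.array([ray(s,*k(*p),.008) for p in [(160,165),(325,237),(257,360),(83,285)]]);print("flange scene",cs.mean(0),[np.linalg.norm(cs[i]-cs[i-1]) for i in range(4)])
print("ball top-cam ray vs z",[ray(t,165+105/8-.5,172+108/8-.5,z) for z in (.045,.055,.065)])
for z in (.045,.05,.055,.06,.065): print("ball scene",z,ray(s,*k(227,158),z))
# flange mask top
g=t["pixels"].astype(int)[165:205,160:205];m=((abs(g[...,0]-g[...,2])<25)).astype(np.uint8)
cc=max(cv2.findContours(m,0,2)[0],key=cv2.contourArea);r=cv2.minAreaRect(cc);print(r)
print(ray(t,160+r[0][0],165+r[0][1],.008))
# pad
for c,n,(u0,u1,v0,v1) in ((t,"top",(320,362,138,192)),(s,"scene",(130,200,155,205))):
    hs=cv2.cvtColor(c["pixels"],cv2.COLOR_RGB2HSV)[v0:v1,u0:u1];P=pts(c)[v0:v1,u0:u1]
    m=((hs[...,1]<70)&(hs[...,2]>(130)) ).astype(np.uint8)
    cc=max(cv2.findContours(m,0,2)[0],key=cv2.contourArea);M=np.zeros_like(m);cv2.drawContours(M,[cc],-1,1,-1)
    r=cv2.minAreaRect(cc);print(n,r,M.sum());b=cv2.boxPoints(r)+[u0,v0]
    Me=cv2.erode(M,np.ones((5,5)));Q=P[Me>0];A=np.c_[Q[:,:2],np.ones(len(Q))];f=np.linalg.lstsq(A,Q[:,2],rcond=None)[0];print("plane",f,Q.mean(0),(A@f-Q[:,2]).std())
    if n=="top":
        # rays onto tilted plane
        zs=[.086]*4;B=[]
        for p in list(b)+[b.mean(0)]:
            z=.09
            for _ in range(5): X=ray(c,*p,z);z=np.r_[X[:2],1]@f
            B.append(X)
        B=np.array(B);print(B,[np.linalg.norm(B[i]-B[(i+1)%4]) for i in range(4)])
    cv2.imwrite(f"pics/m_{n}.png",cv2.resize(M*255,None,fx=6,fy=6))
# bottles
E
```

```text
flange top cam [0.5425 0.2466 0.008 ]
flange scene [0.5475 0.2472 0.008 ] [np.float64(0.0747217655426187), np.float64(0.0701325904939169), np.float64(0.07251335741983615), np.float64(0.07068015065786173)]
ball top-cam ray vs z [array([0.5422, 0.2498, 0.045 ]), array([0.5416, 0.2474, 0.055 ]), array([0.5411, 0.245 , 0.065 ])]
ball scene 0.045 [0.5284 0.241  0.045 ]
ball scene 0.05 [0.5332 0.2424 0.05  ]
ball scene 0.055 [0.538  0.2439 0.055 ]
ball scene 0.06 [0.5428 0.2453 0.06  ]
ball scene 0.065 [0.5477 0.2467 0.065 ]
((20.542818069458008, 20.813535690307617), (19.762121200561523, 19.919797897338867), 86.98721313476562)
[0.5413 0.2479 0.008 ]
top ((24.657733917236328, 28.02989959716797), (17.118688583374023, 42.683204650878906), 2.6025619506835938) 730
plane [0.1538 0.0111 0.0034] [ 0.6084 -0.3306  0.0933] 0.002531961629097729
[[ 0.5373 -0.3003  0.0827]
 [ 0.6807 -0.3028  0.1047]
 [ 0.6785 -0.3608  0.1038]
 [ 0.5351 -0.359   0.0817]
 [ 0.6083 -0.3307  0.0933]] [np.float64(0.145091202982003), np.float64(0.058031176993375365), np.float64(0.14515268239705562), np.float64(0.05877430608353436)]
scene ((32.10000228881836, 19.700002670288086), (12.074766159057617, 44.274147033691406), 63.43495178222656) 462
plane [0.1521 0.0243 0.0085] [ 0.6208 -0.3267  0.095 ] 0.0013849671475485268
```

```bash
cat >> h.py <<'E'
from scipy.spatial.transform import Rotation as Ro
def head(s): x=Ro.from_rotvec(s["tcp_rot"]).as_matrix()[:,0];return np.arctan2(x[1],x[0])
def plan(s,tgt,hd,n):
    """rows of (dx,dy,dz,turn) in tool axes, tool down; straight line"""
    p=np.array(s["tool_pos"]);h=head(s);dh=hd-h;dh=(dh+np.pi)%(2*np.pi)-np.pi
    print("at",p.round(4),"h",h.round(4),"to go",(np.array(tgt)-p).round(4),"dh",round(dh,3),"F",np.round(s["wrist_force"],2),"t",round(float(s["time"]),2),"q",np.round(s["q"],2))
    d=(np.array(tgt)-p)/n
    for i in range(n):
        a=h+dh*i/n;X=np.array([np.cos(a),np.sin(a),0]);Y=np.array([np.sin(a),-np.cos(a),0])
        print([round(float(v),4) for v in (d@X,d@Y,-d[2],-dh/n)])
E
python3 -c "
from h import *;from workcell import bot
plan(bot.read_state(),(.573,-.3305,.2),3.12,24)"
```

```text
at [ 0.1843 -0.6488  0.2552] h 0.2768 to go [ 0.3887  0.3183 -0.0552] dh 2.843 F [-0.02  0.15  0.54] t 0.15 q [-1.33  0.26  1.61  0.    1.27 -0.04]
[0.0192, -0.0083, 0.0023, -0.1185]
[0.0201, -0.006, 0.0023, -0.1185]
[0.0206, -0.0036, 0.0023, -0.1185]
[0.0209, -0.0011, 0.0023, -0.1185]
[0.0209, 0.0013, 0.0023, -0.1185]
[0.0206, 0.0038, 0.0023, -0.1185]
[0.02, 0.0062, 0.0023, -0.1185]
[0.0191, 0.0085, 0.0023, -0.1185]
[0.018, 0.0107, 0.0023, -0.1185]
[0.0166, 0.0128, 0.0023, -0.1185]
[0.0149, 0.0147, 0.0023, -0.1185]
[0.0131, 0.0163, 0.0023, -0.1185]
[0.0111, 0.0178, 0.0023, -0.1185]
[0.0089, 0.0189, 0.0023, -0.1185]
[0.0066, 0.0199, 0.0023, -0.1185]
[0.0042, 0.0205, 0.0023, -0.1185]
[0.0018, 0.0209, 0.0023, -0.1185]
[-0.0007, 0.0209, 0.0023, -0.1185]
[-0.0032, 0.0207, 0.0023, -0.1185]
[-0.0056, 0.0202, 0.0023, -0.1185]
[-0.0079, 0.0194, 0.0023, -0.1185]
[-0.0102, 0.0183, 0.0023, -0.1185]
[-0.0123, 0.017, 0.0023, -0.1185]
[-0.0142, 0.0154, 0.0023, -0.1185]
```

Request:
{"op": "servo_tool", "data": {
  "moves": [
    [0,[0.019,-0.008,0.002],-0.12],
    [0,[0.02,-0.006,0.002],-0.12],
    [0,[0.021,-0.004,0.002],-0.12],
    [0,[0.021,-0.001,0.002],-0.12],
    [0,[0.021,0.001,0.002],-0.12],
    [0,[0.021,0.004,0.002],-0.12],
    [0,[0.02,0.006,0.002],-0.12],
    [0,[0.019,0.008,0.002],-0.12]
  ]
}}

```text
time: 0.82
tool_pos: [0.3114, -0.5366, 0.2347]
tcp_rot: [-2.524, -1.859, 0.0]
wrist_force: [-0.2, 0.3, -0.3]
width: 0.999
```

```bash
python3 -c "
from h import *;from workcell import bot
plan(bot.read_state(),(.573,-.3305,.2),3.12,20)"
```

```text
at [ 0.3114 -0.5366  0.2347] h 1.2696 to go [ 0.2616  0.2061 -0.0347] dh 1.85 F [-0.18  0.34 -0.25] t 0.82 q [-1.08  0.18  1.75 -0.    1.22 -0.78]
[0.0137, 0.0094, 0.0017, -0.0925]
[0.0128, 0.0107, 0.0017, -0.0925]
[0.0118, 0.0118, 0.0017, -0.0925]
[0.0106, 0.0128, 0.0017, -0.0925]
[0.0094, 0.0138, 0.0017, -0.0925]
[0.0081, 0.0146, 0.0017, -0.0925]
[0.0067, 0.0152, 0.0017, -0.0925]
[0.0053, 0.0158, 0.0017, -0.0925]
[0.0038, 0.0162, 0.0017, -0.0925]
[0.0023, 0.0165, 0.0017, -0.0925]
[0.0007, 0.0166, 0.0017, -0.0925]
[-0.0008, 0.0166, 0.0017, -0.0925]
[-0.0024, 0.0165, 0.0017, -0.0925]
[-0.0039, 0.0162, 0.0017, -0.0925]
[-0.0053, 0.0158, 0.0017, -0.0925]
[-0.0068, 0.0152, 0.0017, -0.0925]
[-0.0082, 0.0145, 0.0017, -0.0925]
[-0.0095, 0.0137, 0.0017, -0.0925]
[-0.0107, 0.0128, 0.0017, -0.0925]
[-0.0118, 0.0117, 0.0017, -0.0925]
```

Tracking is near exact. I'll use 16 rows.

Request:
{"op": "servo_tool", "data": {
  "moves": [
    [0,[0.017,0.012,0.002],-0.12],
    [0,[0.0155,0.0138,0.002],-0.12],
    [0,[0.0138,0.0155,0.002],-0.12],
    [0,[0.012,0.017,0.002],-0.12],
    [0,[0.01,0.018,0.002],-0.12],
    [0,[0.0075,0.019,0.002],-0.12],
    [0,[0.0055,0.02,0.002],-0.12],
    [0,[0.003,0.0205,0.002],-0.12]
  ]
}}

```text
time: 1.48
tool_pos: [0.4433, -0.4229, 0.2146]
tcp_rot: [-1.322, -2.838, -0.009]
wrist_force: [-0.4, -0.2, 0.3]
width: 1.002
```

```bash
python3 -c "
from h import *;from workcell import bot
plan(bot.read_state(),(.573,-.3305,.2),3.12,8)"
```

```text
at [ 0.4433 -0.4229  0.2146] h 2.2696 to go [ 0.1297  0.0924 -0.0146] dh 0.85 F [-0.44 -0.24  0.34] t 1.48 q [-0.8   0.18  1.78  0.    1.19 -1.5 ]
[-0.0016, 0.0198, 0.0018, -0.1063]
[-0.0037, 0.0196, 0.0018, -0.1063]
[-0.0057, 0.0191, 0.0018, -0.1063]
[-0.0077, 0.0183, 0.0018, -0.1063]
[-0.0096, 0.0174, 0.0018, -0.1063]
[-0.0114, 0.0163, 0.0018, -0.1063]
[-0.0131, 0.015, 0.0018, -0.1063]
[-0.0146, 0.0135, 0.0018, -0.1063]
```

Request:
{"op": "servo_tool", "data": {
  "moves": [
    [0,[-0.0016,0.0204,0.002],-0.11],
    [0,[-0.0037,0.0202,0.002],-0.11],
    [0,[-0.0057,0.0197,0.002],-0.11],
    [0,[-0.0077,0.0187,0.002],-0.11],
    [0,[-0.0098,0.0178,0.002],-0.11],
    [0,[-0.0116,0.0167,0.002],-0.11],
    [0,[-0.0134,0.0154,0.002],-0.11],
    [0,[-0.0146,0.0136,0.002],-0.11]
  ]
}}

```text
time: 2.15
tool_pos: [0.5762, -0.3156, 0.1942]
tcp_rot: [0.086, -3.128, -0.022]
wrist_force: [-1.5, -0.5, 1.4]
width: 0.999
```

```bash
python3 -c "
from h import *;from workcell import bot
plan(bot.read_state(),(.573,-.3305,.2),3.12,1)
c=bot.read_camera('wrist');cv2.imwrite('pics/w1.png',c['pixels'][:,:,::-1]);np.savez('w1.npz',**c)
print('desk frame proj pad centre, socket', proj(c,(.608,-.331,.093)),proj(c,(.439,-.328,.02)))
"
```

```text
at [ 0.5762 -0.3156  0.1942] h -3.0868 to go [-0.0032 -0.0149  0.0058] dh -0.076 F [-1.53 -0.5   1.38] t 2.15 q [-0.54  0.28  1.7   0.01  1.18 -2.17]
[0.004, -0.0147, -0.0058, 0.0764]
desk frame proj pad centre, socket [231.6215471  234.12540865] [246.25308163  33.06058584]
```

View pics/w1.png

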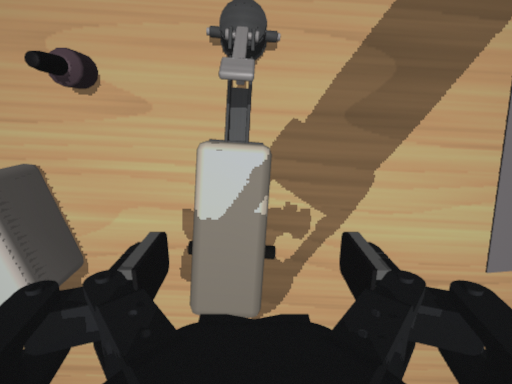

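The wrist view shows the pad from (198,145) to (262,312), the cup at (243,28) and the lever raised. I'll refine the pad axis from its edges.

```bash
python3 - <<'E'
from h import *
np.set_printoptions(precision=4,suppress=True)
c=load("w1.npz")
g=cv2.cvtColor(c["pixels"],cv2.COLOR_RGB2HSV)
P=pts(c)
m=(g[...,1]<60)&(P[...,2]>.05)&(P[...,2]<.13)
mid=[]
for v in range(160,300,14):
    u=np.where(m[v,170:300])[0]+170
    if len(u)<30: continue
    z=.09
    for a in (u.min()-.5,u.max()+.5):
        zz=.09
        for _ in range(6): X=ray(c,a,v,zz);zz=.15*(X[0]-.608)+.0933
        mid.append(X)
    print(v,u.min(),u.max(),mid[-2],mid[-1])
mid=np.array(mid).reshape(-1,2,3);mm=mid.mean(1);f=np.polyfit(mm[:,0],mm[:,1],1);print("axis slope",f, "y at .573",np.polyval(f,.573),"width",np.linalg.norm(mid[:,0]-mid[:,1],axis=1))
print("cup centre z~.04",ray(c,243,28,.045))
E
```

```text
160 197 270 [ 0.5492 -0.3617  0.0845] [ 0.5461 -0.3025  0.084 ]
174 196 269 [ 0.5603 -0.3622  0.0861] [ 0.5573 -0.3026  0.0857]
188 195 268 [ 0.5716 -0.3626  0.0878] [ 0.5686 -0.3028  0.0874]
202 195 267 [ 0.5829 -0.3623  0.0895] [ 0.58   -0.3029  0.0891]
216 194 266 [ 0.5943 -0.3627  0.0913] [ 0.5915 -0.3031  0.0908]
230 194 265 [ 0.6059 -0.3624  0.093 ] [ 0.6031 -0.3032  0.0926]
244 192 264 [ 0.6176 -0.3637  0.0947] [ 0.6149 -0.3034  0.0943]
258 192 263 [ 0.6294 -0.3633  0.0965] [ 0.6268 -0.3035  0.0961]
272 192 262 [ 0.6414 -0.3629  0.0983] [ 0.6388 -0.3037  0.0979]
286 191 261 [ 0.6534 -0.3634  0.1001] [ 0.6509 -0.3039  0.0997]
axis slope [-0.0138 -0.3247] y at .573 -0.332582223696949 width [0.0594 0.0596 0.0599 0.0594 0.0597 0.0592 0.0603 0.0598 0.0593 0.0596]
cup centre z~.04 [ 0.4414 -0.3303  0.045 ]
```

Request:
{"op": "servo_tool", "data": {
  "moves": [
    [0,[0.003,-0.0165,0.006],0.06],
    [0,[0,0,0.02],0],
    [0,[0,0,0.02],0],
    [0,[0,0,0.02],0],
    [0,[0,0,0.015],0],
    [0,[0,0,0.01],0],
    [0,[0,0,0],0],
    [0,[0,0,0],0]
  ],
  "newtons": 40
}}

```text
time: 2.87
tool_pos: [0.5778, -0.3258, 0.0975]
tcp_rot: [0.003, -3.13, -0.026]
wrist_force: [0.7, -0.4, -0.7]
width: 1.0
```

```bash
python3 -c "
from h import *;from workcell import bot
s=bot.read_state();plan(s,(.573,-.3325,.079),3.128,2);print(Ro.from_rotvec(s['tcp_rot']).as_matrix().round(3))"
```

```text
at [ 0.5778 -0.3258  0.0975] h -3.1398 to go [-0.0048 -0.0067 -0.0185] dh -0.015 F [ 0.72 -0.36 -0.72] t 2.87 q [-0.55  0.39  1.75  0.01  1.02 -2.13]
[0.0024, -0.0033, 0.0092, 0.0077]
[0.0024, -0.0033, 0.0092, 0.0077]
[[-1.    -0.002 -0.011]
 [-0.002  1.     0.017]
 [ 0.011  0.017 -1.   ]]
```

```bash
cat >> h.py <<'E'
def plan(s,tgt,hd,n):
    p=np.array(s["tool_pos"]);R=Ro.from_rotvec(s["tcp_rot"]).as_matrix();h=head(s);dh=hd-h;dh=(dh+np.pi)%(2*np.pi)-np.pi
    print("at",p.round(4),"h",h.round(4),"togo",(np.array(tgt)-p).round(4),"dh",round(dh,3),"F",np.round(s["wrist_force"],2),"M",np.round(s["torque"],2),"t",round(float(s["time"]),2),"w",round(float(s["width"]),3),"q",np.round(s["q"],2),"z",R[:,2].round(3))
    d=(np.array(tgt)-p)/n
    for i in range(n):
        print([round(float(v),4) for v in d@(Ro.from_rotvec([0,0,dh*i/n]).as_matrix()@R)]+[round(-dh/n,4)])
E
python3 -c "
from h import *;from workcell import bot
s=bot.read_state();plan(s,(.573,-.3325,.079),3.128,1)"
```

```text
at [ 0.5778 -0.3258  0.0975] h -3.1398 togo [-0.0048 -0.0067 -0.0185] dh -0.015 F [ 0.72 -0.36 -0.72] M [ 0.01 -0.05  0.01] t 2.87 w 1.0 q [-0.55  0.39  1.75  0.01  1.02 -2.13] z [-0.011  0.017 -1.   ]
[0.0046, -0.007, 0.0184, np.float64(0.0154)]
```

Request:
{"op": "servo_tool", "data": {
  "moves": [
    [0,[0.0046,-0.007,0],0.015],
    [0,[0,0,0.008],0],
    [0,[0,0,0.008],0],
    [0,[0,0,0.003],0],
    [0,[0,0,0],0],
    [0,[0,0,0],0],
    [0,[0,0,0],0],
    [0,[0,0,0],0]
  ]
}}

```text
time: 3.53
tool_pos: [0.5747, -0.3353, 0.0811]
tcp_rot: [-0.025, -3.136, -0.02]
wrist_force: [-0.5, 0.1, -0.0]
width: 0.999
```

```bash
python3 -c "
from h import *;from workcell import bot
s=bot.read_state();plan(s,(.573,-.3325,.079),3.128,1)"
```

```text
at [ 0.5747 -0.3353  0.0811] h 3.1256 togo [-0.0017  0.0028 -0.0021] dh 0.002 F [-0.5   0.15 -0.05] M [0.   0.01 0.03] t 3.53 w 0.999 q [-0.57  0.4   1.76  0.01  0.99 -2.13] z [-0.005  0.013 -1.   ]
[0.0017, 0.0028, 0.0022, np.float64(-0.0024)]
```

Request:
{"op": "servo_tool", "data": {
  "moves": [
    [0,[0.0017,0.0028,0.002],0],
    [0,[0,0,0],0],
    [120,[0,0,0],0],
    [160,[0,0,0],0],
    [200,[0,0,0],0],
    [255,[0,0,0],0],
    [255,[0,0,0],0],
    [255,[0,0,0],0]
  ],
  "newtons": 40
}}

```text
time: 4.2
tool_pos: [0.5736, -0.3324, 0.0802]
tcp_rot: [-0.024, -3.138, -0.018]
wrist_force: [-0.6, -0.5, 0.5]
width: 0.722
```

```bash
python3 -c "
from h import *;from workcell import bot
s=bot.read_state();plan(s,(.573,-.3325,.079),3.128,1)"
```

```text
at [ 0.5736 -0.3324  0.0802] h 3.1264 togo [-0.0006 -0.0001 -0.0012] dh 0.002 F [-0.63 -0.49  0.46] M [-0.02  0.02  0.01] t 4.2 w 0.722 q [-0.57  0.4   1.77  0.01  0.98 -2.13] z [-0.004  0.011 -1.   ]
[0.0006, -0.0001, 0.0012, np.float64(-0.0016)]
```

Request:
{"op": "servo_tool", "data": {
  "moves": [
    [255,[0,0,-0.004],0],
    [255,[0,0,-0.008],0],
    [255,[0,0,-0.015],0],
    [255,[0,0,-0.02],0],
    [255,[0,0,-0.02],0],
    [255,[0,0,-0.018],0],
    [255,[0,0,-0.008],0],
    [255,[0,0,0],0]
  ]
}}

```text
time: 4.87
tool_pos: [0.5674, -0.3289, 0.1679]
tcp_rot: [-0.025, -3.12, -0.037]
wrist_force: [-0.8, -0.4, -4.9]
width: 0.718
```

```bash
python3 -c "
from h import *;from workcell import bot
s=bot.read_state();plan(s,(.546,.107,.2),1.596,24)
c=bot.read_camera('wrist');cv2.imwrite('pics/w2.png',c['pixels'][:,:,::-1]);np.savez('w2.npz',**c)
c=bot.read_camera('scene');cv2.imwrite('pics/s2.png',cv2.resize(c['pixels'][100:250,100:300,::-1],None,fx=4,fy=4));np.savez('s2.npz',**c)
"
```

```text
at [ 0.5674 -0.3289  0.1679] h 3.126 togo [-0.0214  0.4359  0.0321] dh -1.53 F [-0.84 -0.43 -4.95] M [-0.06 -0.17  0.  ] t 4.87 w 0.718 q [-0.57  0.31  1.71  0.01  1.15 -2.13] z [-0.021  0.024 -0.999]
[0.0012, 0.0182, -0.0009, np.float64(0.0637)]
[0.0024, 0.0181, -0.0009, np.float64(0.0637)]
[0.0035, 0.0179, -0.0008, np.float64(0.0637)]
[0.0046, 0.0176, -0.0008, np.float64(0.0637)]
[0.0057, 0.0173, -0.0008, np.float64(0.0637)]
[0.0068, 0.0169, -0.0008, np.float64(0.0637)]
[0.0079, 0.0164, -0.0008, np.float64(0.0637)]
[0.0089, 0.0159, -0.0008, np.float64(0.0637)]
[0.0099, 0.0153, -0.0008, np.float64(0.0637)]
[0.0109, 0.0146, -0.0008, np.float64(0.0637)]
[0.0118, 0.0139, -0.0008, np.float64(0.0637)]
[0.0126, 0.0131, -0.0008, np.float64(0.0637)]
[0.0134, 0.0123, -0.0008, np.float64(0.0637)]
[0.0142, 0.0114, -0.0008, np.float64(0.0637)]
[0.0149, 0.0105, -0.0008, np.float64(0.0637)]
[0.0155, 0.0095, -0.0008, np.float64(0.0637)]
[0.0161, 0.0085, -0.0008, np.float64(0.0637)]
[0.0166, 0.0075, -0.0008, np.float64(0.0637)]
[0.0171, 0.0064, -0.0008, np.float64(0.0637)]
[0.0174, 0.0053, -0.0008, np.float64(0.0637)]
[0.0177, 0.0042, -0.0009, np.float64(0.0637)]
[0.018, 0.003, -0.0009, np.float64(0.0637)]
[0.0181, 0.0019, -0.0009, np.float64(0.0637)]
[0.0182, 0.0007, -0.0009, np.float64(0.0637)]
```

View pics/w2.png

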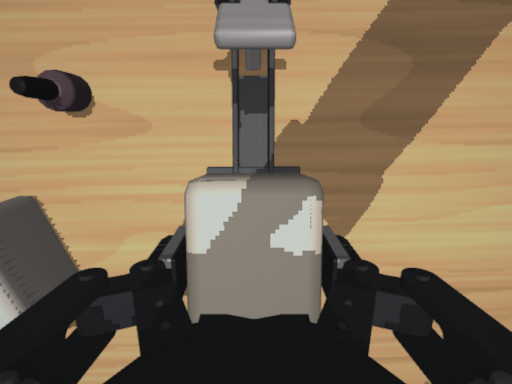

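View pics/s2.png

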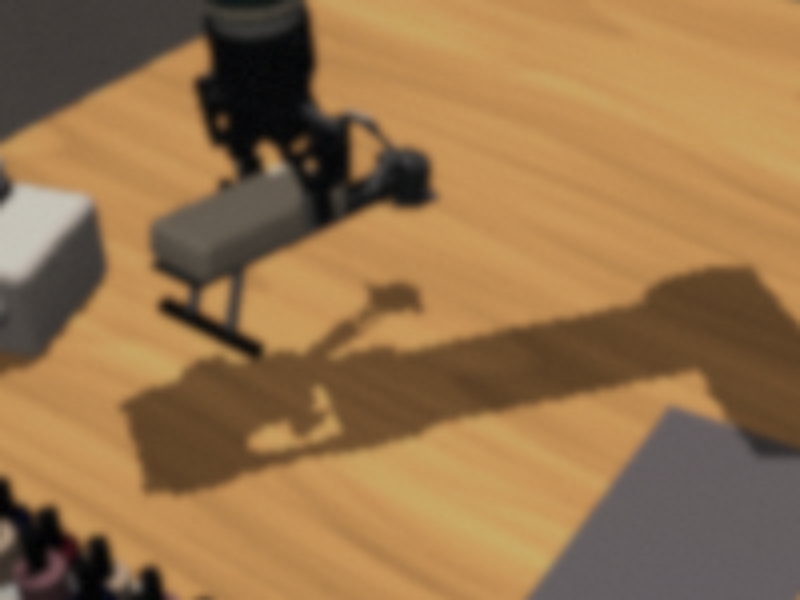

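```bash
cat >> h.py <<'E'
def padplane(c):
    P=pts(c)[175:312,192:316].reshape(-1,3)
    k=np.abs(P[:,2]-np.median(P[:,2]))<.012;P=P[k]
    f=np.linalg.lstsq(np.c_[P[:,:2]-P[:,:2].mean(0),np.ones(len(P))],P[:,2],rcond=None)[0]
    print("pad plane grad",f[:2].round(4),"mean",P.mean(0).round(4));return f
E
python3 - <<'E'
from h import *
padplane(load("w2.npz"))
c=load("s2.npz");
P=pts(c);m=(P[...,2]>.06)&(P[...,1]<-.25)&(P[...,1]>-.42)&(P[...,0]>.6)&(P[...,0]<.72)
Q=P[m];print(len(Q)); 
import numpy as np
g=cv2.cvtColor(c["pixels"],cv2.COLOR_RGB2HSV);mm=m&(g[...,2]>70)&(g[...,1]<90);Q=P[mm];k=Q[:,2]>Q[:,2].max()-.05;Q=Q[k]
A=np.c_[Q[:,:2]-Q[:,:2].mean(0),np.ones(len(Q))];print(np.linalg.lstsq(A,Q[:,2],rcond=None)[0],len(Q),Q.mean(0))
E
```

```text
pad plane grad [0.162  0.0088] mean [ 0.5559 -0.3291  0.1747]
2332
[-0.13690349  0.33132036  0.52267496] 27 [ 0.61415311 -0.29331684  0.52267496]
```

Request:
{"op": "servo_tool", "data": {
  "moves": [
    [255,[0.001,0.018,-0.003],0.064],
    [255,[0.0024,0.018,-0.003],0.064],
    [255,[0.0035,0.018,-0.003],0.064],
    [255,[0.0046,0.0176,-0.003],0.064],
    [255,[0.0057,0.0173,-0.003],0.064],
    [255,[0.0068,0.017,-0.003],0.064],
    [255,[0.008,0.0164,-0.003],0.064],
    [255,[0.009,0.016,-0.003],0.064]
  ]
}}

```text
time: 5.63
tool_pos: [0.5526, -0.1782, 0.178]
tcp_rot: [-0.849, -2.969, -0.031]
wrist_force: [-0.0, 0.6, -6.0]
width: 0.717
```

```bash
python3 -c "
from h import *;from workcell import bot
s=bot.read_state();plan(s,(.5464,.1124,.2),1.596,16)
"
```

```text
at [ 0.5526 -0.1782  0.178 ] h 2.5844 togo [-0.0062  0.2906  0.022 ] dh -0.988 F [-0.04  0.56 -5.99] M [-0.15 -0.18 -0.02] t 5.63 w 0.717 q [-0.36  0.18  1.85  0.02  1.16 -1.38] z [-0.046  0.034 -0.998]
[0.01, 0.0152, -0.0007, np.float64(0.0618)]
[0.0109, 0.0146, -0.0007, np.float64(0.0618)]
[0.0118, 0.0139, -0.0006, np.float64(0.0618)]
[0.0126, 0.0131, -0.0006, np.float64(0.0618)]
[0.0134, 0.0123, -0.0006, np.float64(0.0618)]
[0.0141, 0.0115, -0.0005, np.float64(0.0618)]
[0.0148, 0.0106, -0.0005, np.float64(0.0618)]
[0.0154, 0.0097, -0.0005, np.float64(0.0618)]
[0.016, 0.0087, -0.0004, np.float64(0.0618)]
[0.0165, 0.0077, -0.0004, np.float64(0.0618)]
[0.017, 0.0066, -0.0004, np.float64(0.0618)]
[0.0173, 0.0056, -0.0004, np.float64(0.0618)]
[0.0176, 0.0045, -0.0003, np.float64(0.0618)]
[0.0179, 0.0034, -0.0003, np.float64(0.0618)]
[0.0181, 0.0023, -0.0003, np.float64(0.0618)]
[0.0182, 0.0012, -0.0003, np.float64(0.0618)]
```

Request:
{"op": "servo_tool", "data": {
  "moves": [
    [255,[0.01,0.0152,-0.003],0.062],
    [255,[0.011,0.0146,-0.003],0.062],
    [255,[0.012,0.014,-0.003],0.062],
    [255,[0.0126,0.013,-0.003],0.062],
    [255,[0.0134,0.0123,-0.003],0.062],
    [255,[0.014,0.0115,-0.003],0.062],
    [255,[0.0148,0.0106,-0.003],0.062],
    [255,[0.0154,0.0097,-0.003],0.062]
  ]
}}

```text
time: 6.3
tool_pos: [0.5417, -0.0243, 0.1924]
tcp_rot: [-1.573, -2.625, 0.006]
wrist_force: [0.7, -0.8, -5.5]
width: 0.719
```

```bash
cat >> h.py <<'E'
OFF=np.array([.1346,-.0005,.060])
def sock(s): return np.array(s["tool_pos"])+Ro.from_rotvec(s["tcp_rot"]).as_matrix()@OFF
E
python3 -c "
from h import *;from workcell import bot
s=bot.read_state();plan(s,(.5464,.1124,.2),1.596,8);print(sock(s))
"
```

```text
at [ 0.5417 -0.0243  0.1924] h 2.0604 togo [0.0047 0.1367 0.0076] dh -0.464 F [ 0.66 -0.8  -5.53] M [-0.11 -0.15 -0.02] t 6.3 w 0.719 q [-0.11  0.11  1.91  0.03  1.2  -0.61] z [-0.071  0.038 -0.997]
[0.0148, 0.0085, -0.0003, np.float64(0.058)]
[0.0153, 0.0077, -0.0003, np.float64(0.058)]
[0.0157, 0.0068, -0.0002, np.float64(0.058)]
[0.0161, 0.0059, -0.0001, np.float64(0.058)]
[0.0164, 0.0049, -0.0001, np.float64(0.058)]
[0.0167, 0.004, 0.0, np.float64(0.058)]
[0.0169, 0.003, 0.0001, np.float64(0.058)]
[0.017, 0.002, 0.0001, np.float64(0.058)]
[0.47382721 0.09626772 0.14175759]
```

```bash
cat >> h.py <<'E'
def plan2(s,sxyz,hd,n):
    """rows bringing the socket to sxyz with tool heading hd"""
    R=Ro.from_rotvec(s["tcp_rot"]).as_matrix();dh=(hd-head(s)+np.pi)%(2*np.pi)-np.pi
    R2=R@Ro.from_rotvec([0,0,-dh]).as_matrix();p=np.array(s["tool_pos"]);d=(np.array(sxyz)-R2@OFF-p)/n
    print("at",p.round(4),"h",head(s).round(4),"F",np.round(s["wrist_force"],2),"M",np.round(s["torque"],2),"t",round(float(s["time"]),2),"w",round(float(s["width"]),3),"z",R[:,2].round(3),"sock",sock(s).round(4),"togo",(d*n).round(4))
    for i in range(n): print([round(float(v),4) for v in d@(R@Ro.from_rotvec([0,0,-dh*i/n]).as_matrix())]+[round(-dh/n,4)])
E
python3 -c "
from h import *;from workcell import bot
s=bot.read_state();plan2(s,(.543,.247,.13),1.596,5)
"
```

```text
at [ 0.5417 -0.0243  0.1924] h 2.0604 F [ 0.66 -0.8  -5.53] M [-0.11 -0.15 -0.02] t 6.3 w 0.719 z [-0.071  0.038 -0.997] sock [0.4738 0.0963 0.1418] togo [ 0.0095  0.1346 -0.0081]
[0.0227, 0.0145, 0.0025, np.float64(0.0929)]
[0.0239, 0.0123, 0.0025, np.float64(0.0929)]
[0.025, 0.01, 0.0025, np.float64(0.0929)]
[0.0258, 0.0077, 0.0025, np.float64(0.0929)]
[0.0264, 0.0052, 0.0025, np.float64(0.0929)]
```

Request:
{"op": "servo_tool", "data": {
  "moves": [
    [255,[0.0227,0.0145,0.001],0.093],
    [255,[0.024,0.0123,0.001],0.093],
    [255,[0.025,0.01,0.001],0.093],
    [255,[0.0258,0.0077,0.001],0.093],
    [255,[0.0264,0.005,0.001],0.093],
    [255,[0,0,0],0],
    [255,[0,0,0],0],
    [255,[0,0,0],0]
  ]
}}

```text
time: 6.97
tool_pos: [0.5441, 0.1189, 0.1784]
tcp_rot: [-2.152, -2.162, 0.06]
wrist_force: [-0.1, -0.3, -5.2]
width: 0.718
```

```bash
python3 -c "
from h import *;from workcell import bot
s=bot.read_state();plan2(s,(.543,.247,.1),1.596,2)
for n in ['wrist','scene','top']:
  c=bot.read_camera(n);np.savez(n[0]+'3.npz',**c);im=c['pixels'][:,:,::-1]
  if n=='scene': im=cv2.resize(im[190:310,260:420],None,fx=5,fy=5,interpolation=2)
  if n=='top': im=cv2.resize(im[130:230,140:280],None,fx=5,fy=5,interpolation=2)
  if n=='wrist': padplane(c)
  cv2.imwrite('pics/'+n[0]+'3.png',im)
s=bot.read_state();print(s['tool_pos'],s['tcp_rot'])
"
```

```text
at [0.5441 0.1189 0.1784] h 1.5735 F [-0.12 -0.26 -5.18] M [-0.15 -0.08  0.01] t 6.97 w 0.718 z [-0.092  0.036 -0.995] sock [0.5377 0.2555 0.1236] togo [ 0.0083 -0.0085 -0.0239]
[-0.0047, 0.0052, 0.0114, np.float64(-0.0113)]
[-0.0047, 0.0051, 0.0114, np.float64(-0.0113)]
pad plane grad [-0.1008 -0.1486] mean [0.544  0.1297 0.1854]
[0.5444578  0.11774921 0.17903185] [-2.15514135 -2.16022663  0.05931767]
```

View pics/s3.png

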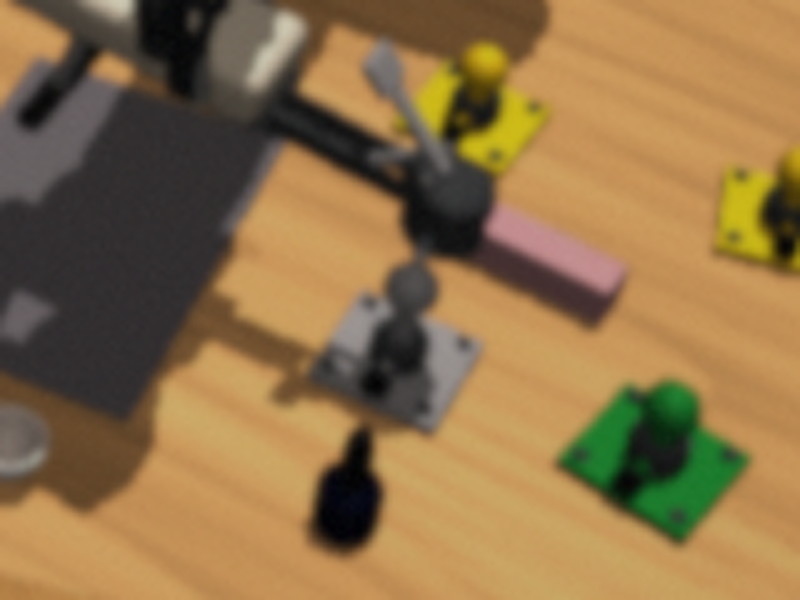

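View pics/t3.png

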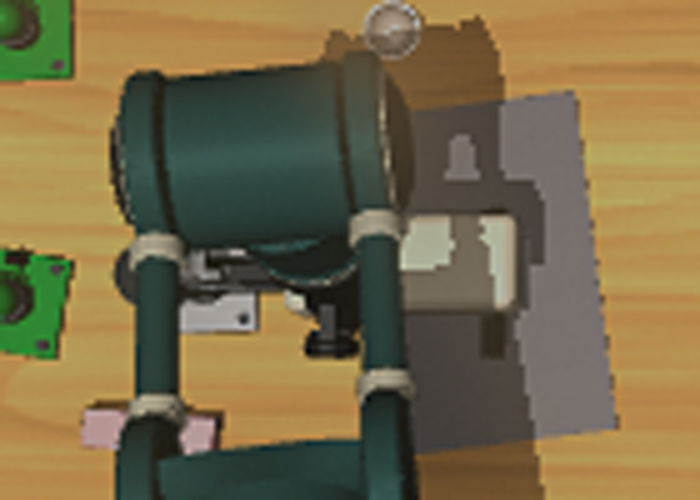

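View pics/w3.png

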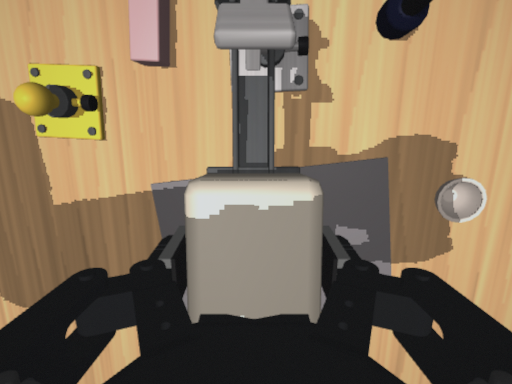

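```bash
python3 - <<'E'
from h import *
from workcell import bot
s=bot.read_state();c=load("s3.npz")
p=np.array(s["tool_pos"]);S=sock(s);R=Ro.from_rotvec(s["tcp_rot"]).as_matrix()
print(S, "z",R[:,2])
# rest axes in tool frame: rest x = -tool x*cos + up..., pitch .155 nose down at grasp
a=.155
rx=R@np.array([-np.cos(a),0,-np.sin(a)]); rz=R@np.array([np.sin(a),0,-np.cos(a)]) ; ry=np.cross(rz,rx)
print("rx",rx.round(3),"rz",rz.round(3))
im=cv2.resize(c["pixels"][205:265,320:380,::-1],None,fx=10,fy=10,interpolation=cv2.INTER_CUBIC)
q=lambda X:tuple(int(v) for v in ((proj(c,X)-[320,205]+.5)*10))
for zz,col in ((-.017,(0,0,255)),(.025,(0,255,0))):
    for t in np.linspace(0,6.28,40): cv2.circle(im,q(S+rz*zz+.021*(np.cos(t)*rx+np.sin(t)*ry)),1,col,-1)
for z,col in ((.055,(255,0,0)),(.06,(0,255,255))): cv2.circle(im,q((.543,.247,z)),3,col,-1)
cv2.imwrite("pics/ov3.png",im)
E
```

```text
[0.53841936 0.2544034  0.12419956] z [-0.09071969  0.03571895 -0.9952357 ]
rx [ 0.015 -0.993  0.118] rz [0.09  0.119 0.989]
```

View pics/ov3.png

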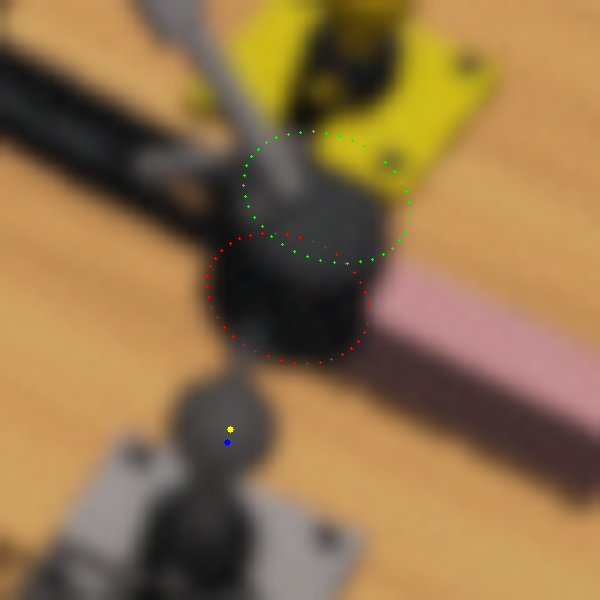

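```bash
python3 -c "
from h import *;from workcell import bot
s=bot.read_state();plan2(s,(.542,.2455,.1),head(s),2)
"
```

```text
at [0.5445 0.1177 0.179 ] h 1.5715 F [ 0.67  0.12 -5.15] M [-0.08 -0.08  0.03] t 7.12 w 0.718 z [-0.091  0.036 -0.995] sock [0.5384 0.2544 0.1242] togo [ 0.0036 -0.0089 -0.0242]
[-0.0049, 0.0029, 0.0117, np.float64(-0.0)]
[-0.0049, 0.0029, 0.0117, np.float64(-0.0)]
```

Request:
{"op": "servo_tool", "data": {
  "moves": [
    [255,[-0.005,0.003,0.004],0],
    [255,[-0.005,0.003,0.006],0],
    [255,[0,0,0.006],0],
    [255,[0,0,0.004],0],
    [255,[0,0,0],0],
    [255,[0,0,0],0],
    [255,[0,0,0],0],
    [255,[0,0,0],0]
  ]
}}

```text
time: 7.78
tool_pos: [0.5493, 0.1031, 0.1554]
tcp_rot: [-2.161, -2.155, 0.06]
wrist_force: [0.8, 0.1, -5.1]
width: 0.721
```

```bash
cat > look.py <<'E'
from h import *
from workcell import bot
import sys
c=bot.read_camera("scene");s=bot.read_state()
np.savez(f"s{sys.argv[1]}.npz",**c)
plan2(s,(.542,.2455,.085),head(s),1)
S=sock(s);R=Ro.from_rotvec(s["tcp_rot"]).as_matrix();a=.155
rx=R@np.array([-np.cos(a),0,-np.sin(a)]); rz=R@np.array([np.sin(a),0,-np.cos(a)]) ; ry=np.cross(rz,rx)
im=cv2.resize(c["pixels"][205:265,310:370,::-1],None,fx=10,fy=10,interpolation=cv2.INTER_CUBIC)
q=lambda X:tuple(int(v) for v in ((proj(c,X)-[310,205]+.5)*10))
for t in np.linspace(0,6.28,40): cv2.circle(im,q(S-rz*.017+.021*(np.cos(t)*rx+np.sin(t)*ry)),1,(0,0,255),-1)
cv2.circle(im,q((.542,.2455,.059)),3,(0,255,255),-1)
cv2.imwrite(f"pics/ov{sys.argv[1]}.png",im)
E
python3 look.py 4
```

```text
at [0.5493 0.1031 0.1555] h 1.5664 F [ 0.   -0.35 -4.92] M [-0.18 -0.09 -0.02] t 7.83 w 0.719 z [-0.091  0.035 -0.995] sock [0.544  0.2397 0.1005] togo [-0.002   0.0058 -0.0155]
[0.0052, -0.0006, 0.0159, np.float64(-0.0)]
```

View pics/ov4.png

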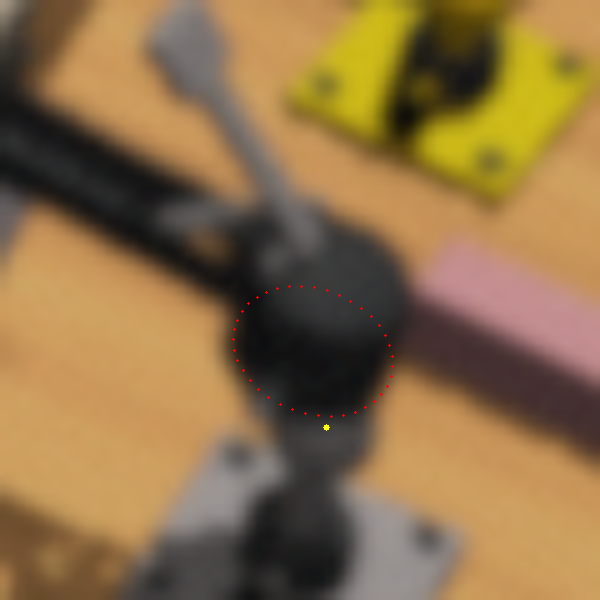

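Request:
{"op": "servo_tool", "data": {
  "moves": [
    [255,[0.0052,-0.0005,0],0],
    [255,[0,0,0.003],0],
    [255,[0,0,0.003],0],
    [255,[0,0,0.003],0],
    [255,[0,0,0.003],0],
    [255,[0,0,0],0],
    [255,[0,0,0],0],
    [255,[0,0,0],0]
  ],
  "newtons": 30
}}

```text
time: 8.5
tool_pos: [0.5479, 0.1104, 0.1433]
tcp_rot: [-2.16, -2.157, 0.058]
wrist_force: [0.2, 0.4, -5.4]
width: 0.724
```

```bash
python3 look.py 5
```

```text
at [0.5479 0.1104 0.1433] h 1.568 F [-0.69  0.49 -5.07] M [-0.13 -0.19  0.03] t 8.55 w 0.723 z [-0.089  0.036 -0.995] sock [0.5424 0.2471 0.0884] togo [-0.0004 -0.0016 -0.0034]
[-0.0017, -0.0001, 0.0034, np.float64(-0.0)]
```

View pics/ov5.png

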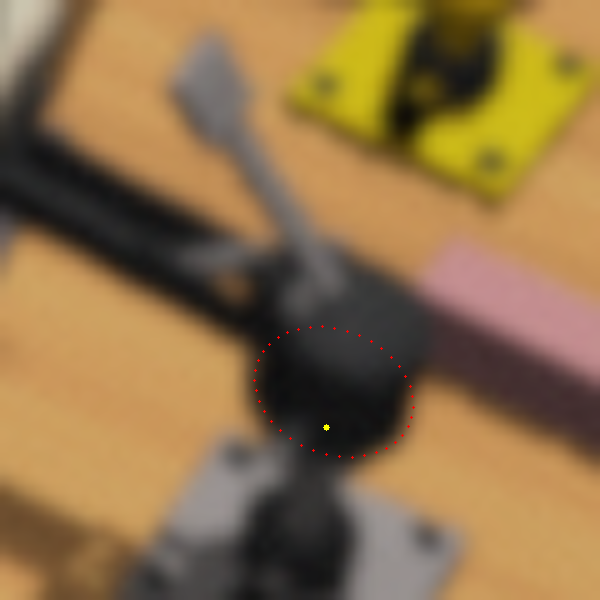

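Request:
{"op": "servo_tool", "data": {
  "moves": [
    [255,[-0.001,0,0.002],0],
    [255,[0,0,0.002],0],
    [255,[0,0,0.002],0],
    [255,[0,0,0.002],0],
    [255,[0,0,0.002],0],
    [255,[0,0,0],0],
    [255,[0,0,0],0],
    [255,[0,0,0],0]
  ]
}}

```text
time: 9.22
tool_pos: [0.5476, 0.1098, 0.1327]
tcp_rot: [-2.161, -2.157, 0.056]
wrist_force: [0.1, -0.1, -5.2]
width: 0.722
```

```bash
python3 look.py 6
```

```text
at [0.5476 0.1098 0.1328] h 1.5672 F [-0.26  0.83 -4.52] M [-0.08 -0.08 -0.05] t 9.27 w 0.715 z [-0.088  0.036 -0.995] sock [0.5423 0.2465 0.078 ] togo [-0.0003 -0.001   0.007 ]
[-0.0007, -0.0009, -0.007, np.float64(-0.0)]
```

Request:
{"op": "servo_tool", "data": {
  "moves": [
    [255,[0,0,0.002],0],
    [255,[0,0,0.002],0],
    [255,[0,0,0.002],0],
    [255,[0,0,0.002],0],
    [255,[0,0,0],0],
    [255,[0,0,0],0],
    [255,[0,0,0],0],
    [255,[0,0,0],0]
  ],
  "newtons": 25
}}

```text
time: 9.93
tool_pos: [0.5474, 0.1102, 0.1259]
tcp_rot: [-2.161, -2.158, 0.054]
wrist_force: [-0.8, -0.2, -2.6]
width: 0.722
```

```bash
python3 look.py 7
```

```text
at [0.5474 0.1102 0.1259] h 1.5677 F [-1.03 -0.64 -2.48] M [0.14 0.05 0.03] t 9.98 w 0.717 z [-0.087  0.037 -0.996] sock [0.5421 0.2469 0.0712] togo [-0.0001 -0.0014  0.0138]
[-0.0009, -0.0013, -0.0138, np.float64(-0.0)]
```

View pics/ov7.png

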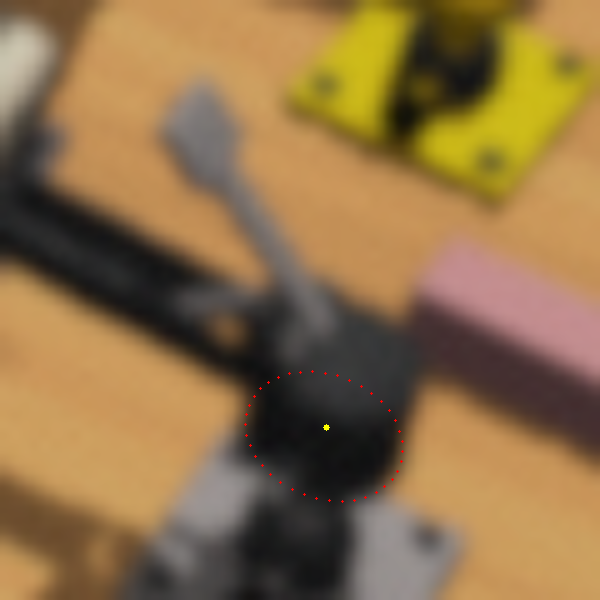

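Request:
{"op": "servo_tool", "data": {
  "moves": [
    [255,[-0.0008,0.0002,0.002],0],
    [255,[-0.0008,0.0002,0.002],0],
    [255,[-0.0007,0.0002,0.002],0],
    [255,[-0.0007,0.0002,0.002],0],
    [255,[0,0,0],0],
    [255,[0,0,0],0],
    [255,[0,0,0],0],
    [255,[0,0,0],0]
  ],
  "newtons": 20
}}

```text
time: 10.65
tool_pos: [0.5473, 0.1072, 0.1178]
tcp_rot: [-2.159, -2.158, 0.054]
wrist_force: [-1.9, -0.7, -0.7]
width: 0.721
```

```bash
python3 look.py 8;python3 -c "
from h import *;from workcell import bot
c=bot.read_camera('wrist');padplane(c);cv2.imwrite('pics/w8.png',c['pixels'][:,:,::-1])"
```

```text
at [0.5472 0.1072 0.1178] h 1.5687 F [-1.36 -0.21 -0.04] M [0.35 0.29 0.26] t 10.7 w 0.716 z [-0.088  0.037 -0.995] sock [0.5418 0.2439 0.0632] togo [0.0002 0.0016 0.0218]
[0.0024, -0.0017, -0.0217, np.float64(-0.0)]
pad plane grad [-0.091  -0.0836] mean [0.5473 0.1182 0.1255]
```

View pics/ov8.png

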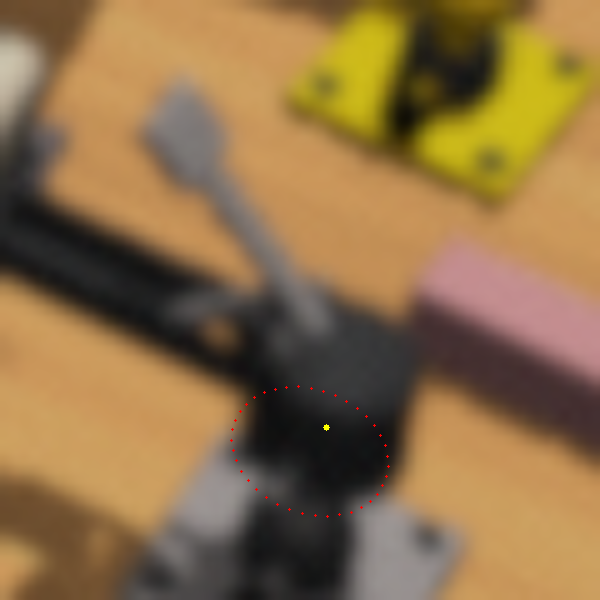

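Request:
{"op": "servo_tool", "data": {
  "moves": [
    [255,[-0.0007,0,0.002],0],
    [255,[-0.0006,0,0.002],0],
    [255,[-0.0006,0,0.002],0],
    [255,[-0.0006,0.0001,0.002],0],
    [255,[-0.0005,0.0001,0.002],0],
    [255,[-0.0005,0.0001,0.002],0],
    [255,[0,0,0],0],
    [255,[0,0,0],0]
  ],
  "newtons": 20
}}

```text
time: 11.42
tool_pos: [0.5461, 0.1026, 0.1043]
tcp_rot: [-2.159, -2.16, 0.058]
wrist_force: [-1.2, -2.7, -1.1]
width: 0.716
```

```bash
python3 look.py 9;python3 -c "
from h import *;from workcell import bot
c=bot.read_camera('wrist');padplane(c);c=bot.read_camera('scene');cv2.imwrite('pics/s9.png',cv2.resize(c['pixels'][170:290,220:380,::-1],None,fx=5,fy=5,interpolation=2))"
```

```text
at [0.5461 0.1026 0.1043] h 1.5695 F [-1.55 -2.1  -1.39] M [0.14 0.25 0.3 ] t 11.47 w 0.717 z [-0.088  0.035 -0.995] sock [0.5405 0.2392 0.0494] togo [0.0015 0.0063 0.0356]
[0.0076, -0.0017, -0.0354, np.float64(-0.0)]
pad plane grad [-0.087  -0.0027] mean [0.5462 0.1139 0.1128]
```

View pics/s9.png

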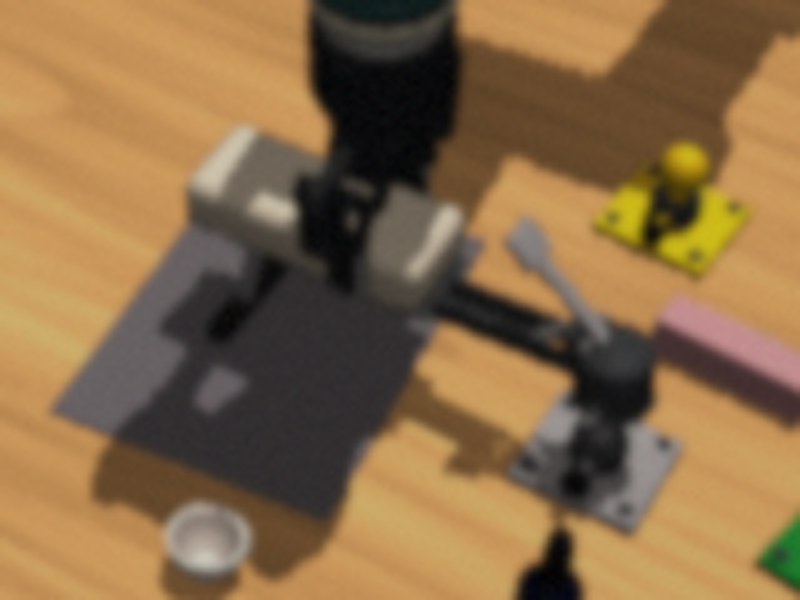

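Request:
{"op": "servo_tool", "data": {
  "moves": [
    [255,[-0.001,0,0.0015],0],
    [255,[-0.001,0,0.0015],0],
    [255,[-0.0006,0,0.0015],0],
    [255,[-0.0005,0,0.0015],0],
    [255,[0,0,0],0],
    [255,[0,0,0],0],
    [255,[0,0,0],0],
    [255,[0,0,0],0]
  ],
  "newtons": 20
}}

```text
time: 12.23
tool_pos: [0.5463, 0.102, 0.1032]
tcp_rot: [-2.157, -2.16, 0.052]
wrist_force: [-2.5, -1.6, 0.3]
width: 0.721
```

```bash
python3 look.py 10;python3 -c "
from h import *;from workcell import bot
c=bot.read_camera('wrist');padplane(c);cv2.imwrite('pics/w10.png',c['pixels'][:,:,::-1]);c=bot.read_camera('scene');cv2.imwrite('pics/s10.png',cv2.resize(c['pixels'][170:290,220:380,::-1],None,fx=5,fy=5,interpolation=2))"
```

```text
at [0.5462 0.102  0.1032] h 1.5705 F [-1.85 -1.    0.79] M [0.02 0.38 0.3 ] t 12.28 w 0.719 z [-0.087  0.038 -0.995] sock [0.5405 0.2388 0.0487] togo [0.0015 0.0067 0.0363]
[0.0081, -0.0017, -0.036, np.float64(-0.0)]
pad plane grad [-0.0865  0.0027] mean [0.5463 0.1134 0.1118]
```

View pics/s10.png

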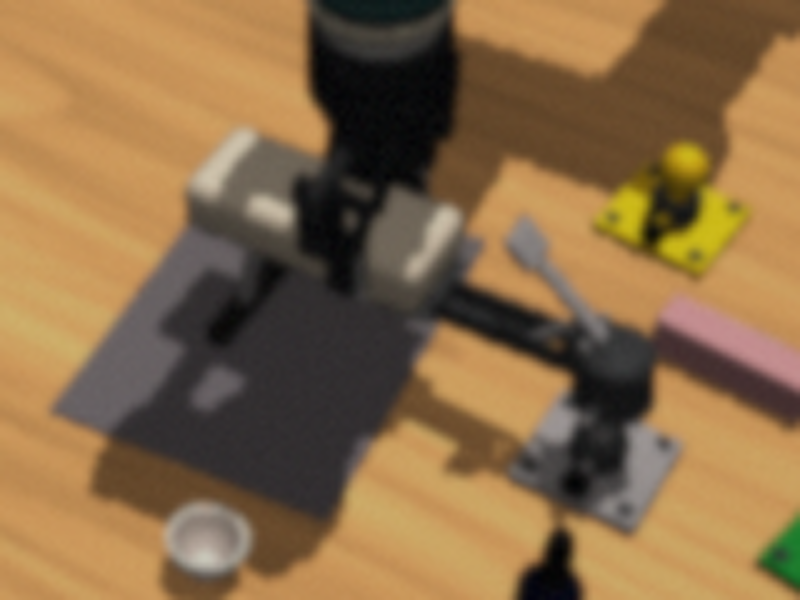

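View pics/w10.png

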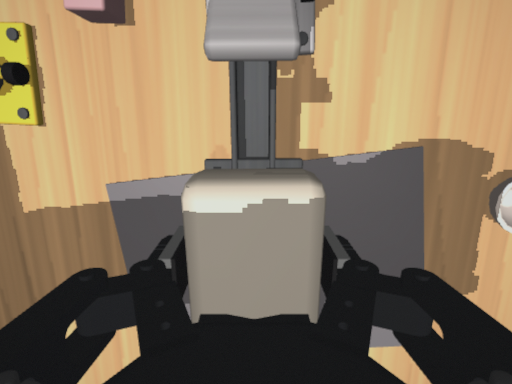

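```bash
python3 - <<'E'
import cv2,numpy as np
a=[cv2.imread(f"pics/ov{i}.png")[150:600,150:480] for i in (8,10)]
cv2.imwrite("pics/cmp.png",np.hstack(a))
E
```

```text
(no output)
```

View pics/cmp.png

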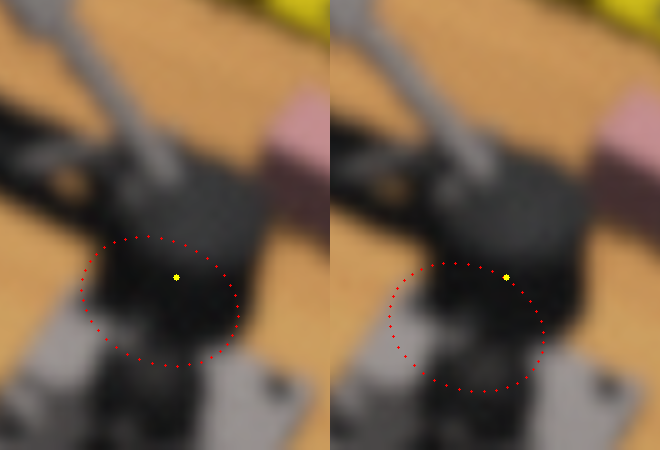

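```bash
python3 - <<'E'
from h import *
c=load("s10.npz")
S=np.array([.542,.2455,.07]);h=-1.571
print({z:proj(c,(.542+.05,.2455-.222,z)).round(1) for z in (.002,.007,.012,.02)})
im=cv2.resize(c["pixels"][195:255,235:315,::-1],None,fx=9,fy=9,interpolation=2);cv2.imwrite("pics/foot10.png",im)
print({z:((proj(c,(.542+.05,.2455-.222,z))-[235,195]+.5)*9).round(0) for z in (.002,.012,.02)})
P=pts(c);
for v in range(226,242,2): print(v,[tuple((P[v,u]*1000).round()) for u in (260,263,266)])
E
```

```text
{0.002: array([261.4, 238.5]), 0.007: array([261.5, 237.3]), 0.012: array([261.5, 236.1]), 0.02: array([261.6, 234.1])}
{0.002: array([242., 396.]), 0.012: array([243., 374.]), 0.02: array([244., 356.])}
226 [(np.float64(549.0), np.float64(-10.0), np.float64(-1.0)), (np.float64(543.0), np.float64(-3.0), np.float64(-1.0)), (np.float64(540.0), np.float64(6.0), np.float64(1.0))]
228 [(np.float64(555.0), np.float64(-6.0), np.float64(-2.0)), (np.float64(555.0), np.float64(4.0), np.float64(4.0)), (np.float64(548.0), np.float64(11.0), np.float64(2.0))]
230 [(np.float64(564.0), np.float64(0.0), np.float64(1.0)), (np.float64(558.0), np.float64(7.0), np.float64(0.0)), (np.float64(571.0), np.float64(25.0), np.float64(20.0))]
232 [(np.float64(573.0), np.float64(6.0), np.float64(3.0)), (np.float64(578.0), np.float64(19.0), np.float64(15.0)), (np.float64(576.0), np.float64(28.0), np.float64(19.0))]
234 [(np.float64(580.0), np.float64(10.0), np.float64(3.0)), (np.float64(585.0), np.float64(24.0), np.float64(15.0)), (np.float64(580.0), np.float64(31.0), np.float64(15.0))]
236 [(np.float64(585.0), np.float64(14.0), np.float64(1.0)), (np.float64(593.0), np.float64(29.0), np.float64(16.0)), (np.float64(585.0), np.float64(34.0), np.float64(13.0))]
238 [(np.float64(592.0), np.float64(19.0), np.float64(1.0)), (np.float64(589.0), np.float64(27.0), np.float64(3.0)), (np.float64(582.0), np.float64(33.0), np.float64(2.0))]
240 [(np.float64(599.0), np.float64(23.0), np.float64(1.0)), (np.float64(593.0), np.float64(30.0), np.float64(1.0)), (np.float64(589.0), np.float64(38.0), np.float64(2.0))]
```

View pics/foot10.png

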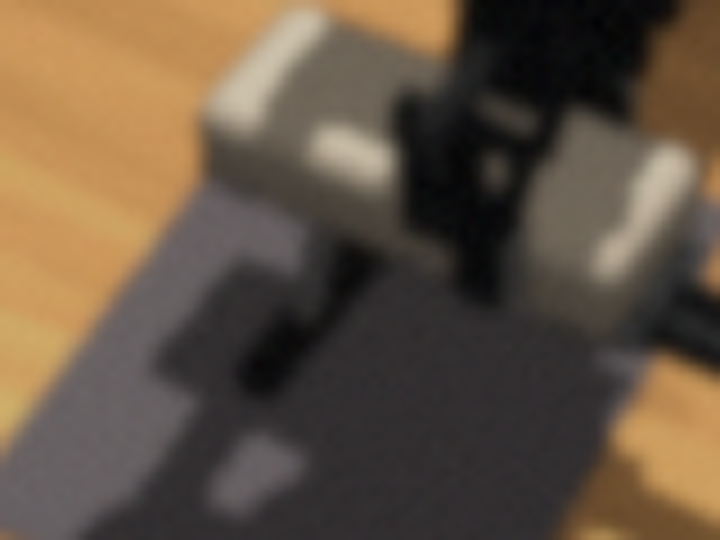

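Request:
{"op": "servo_tool", "data": {
  "moves": [
    [70,[0,0,0],0],
    [65,[0,0,0],0],
    [60,[0,0,0],0],
    [50,[0,0,0],0],
    [30,[0,0,0],0],
    [0,[0,0,0],0],
    [0,[0,0,0],0],
    [0,[0,0,0],0]
  ]
}}

```text
time: 13.05
tool_pos: [0.5491, 0.1028, 0.1042]
tcp_rot: [-2.161, -2.16, 0.044]
wrist_force: [-0.1, -1.3, 0.4]
width: 1.002
```

```bash
python3 look.py 11;python3 -c "
from h import *;from workcell import bot
c=bot.read_camera('wrist');padplane(c);np.savez('w11.npz',**c);cv2.imwrite('pics/w11.png',c['pixels'][:,:,::-1]);c=bot.read_camera('scene');cv2.imwrite('pics/s11.png',cv2.resize(c['pixels'][170:290,220:380,::-1],None,fx=5,fy=5,interpolation=2))"
```

```text
at [0.5492 0.1028 0.1043] h 1.5684 F [ 0.43 -0.43 -0.54] M [-0.02 -0.06  0.03] t 13.1 w 1.0 z [-0.081  0.04  -0.996] sock [0.5442 0.2398 0.05  ] togo [-0.0022  0.0057  0.035 ]
[0.0071, -0.005, -0.0344, np.float64(-0.0)]
pad plane grad [-0.0281  0.0169] mean [0.5453 0.1123 0.1095]
```

View pics/s11.png

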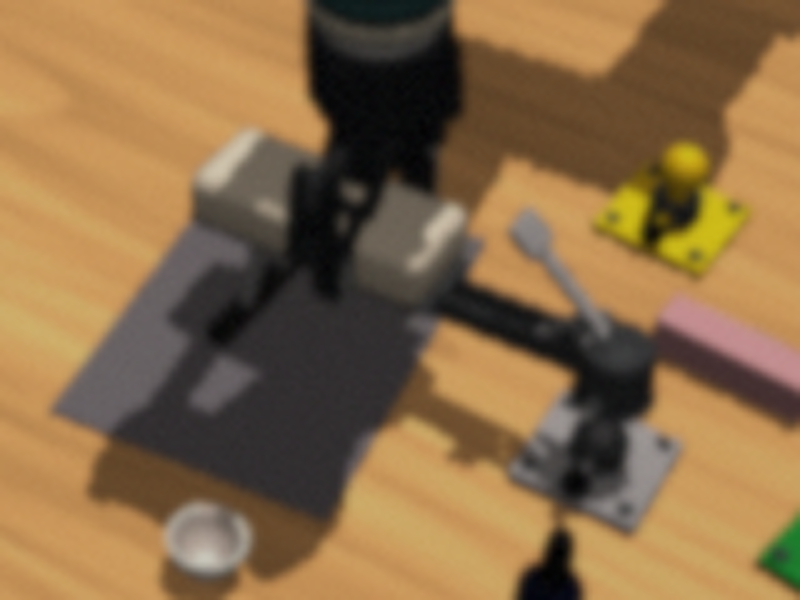

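View pics/w11.png

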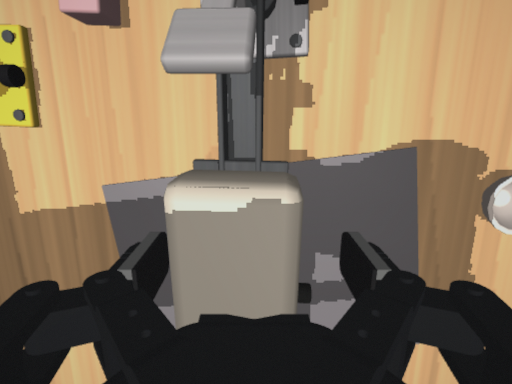

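Request:
{"op": "servo_tool", "data": {
  "moves": [
    [0,[0,0,-0.012],0],
    [0,[0,0,-0.025],0],
    [0,[0,0,-0.03],0],
    [0,[0,0,-0.03],0],
    [100,[0.02,0,-0.008],0],
    [200,[0.036,0,0],0],
    [255,[0.036,0,0],0],
    [255,[0.036,0,0],0]
  ],
  "newtons": 40
}}

```text
time: 13.87
tool_pos: [0.56, 0.2234, 0.2255]
tcp_rot: [-2.175, -2.15, 0.042]
wrist_force: [0.9, -0.6, 0.6]
width: 0.455
```

```bash
python3 -c "
from h import *;from workcell import bot
s=bot.read_state();plan(s,(.5445,.253,.14),head(s),3)
c=bot.read_camera('wrist');np.savez('w12.npz',**c);cv2.imwrite('pics/w12.png',c['pixels'][:,:,::-1]);c=bot.read_camera('scene');np.savez('s12.npz',**c);cv2.imwrite('pics/s12.png',cv2.resize(c['pixels'][170:290,220:380,::-1],None,fx=5,fy=5,interpolation=2))"
```

```text
at [0.56   0.2234 0.2255] h 1.558 togo [-0.0155  0.0296 -0.0855] dh 0.0 F [ 0.95 -0.61  0.55] M [-0.03 -0.07  0.01] t 13.87 w 0.455 q [0.31 0.19 1.76 0.06 1.26 0.3 ] z [-0.078  0.04  -0.996]
[0.0087, -0.003, 0.0292, np.float64(-0.0)]
[0.0087, -0.003, 0.0292, np.float64(-0.0)]
[0.0087, -0.003, 0.0292, np.float64(-0.0)]
```

View pics/s12.png

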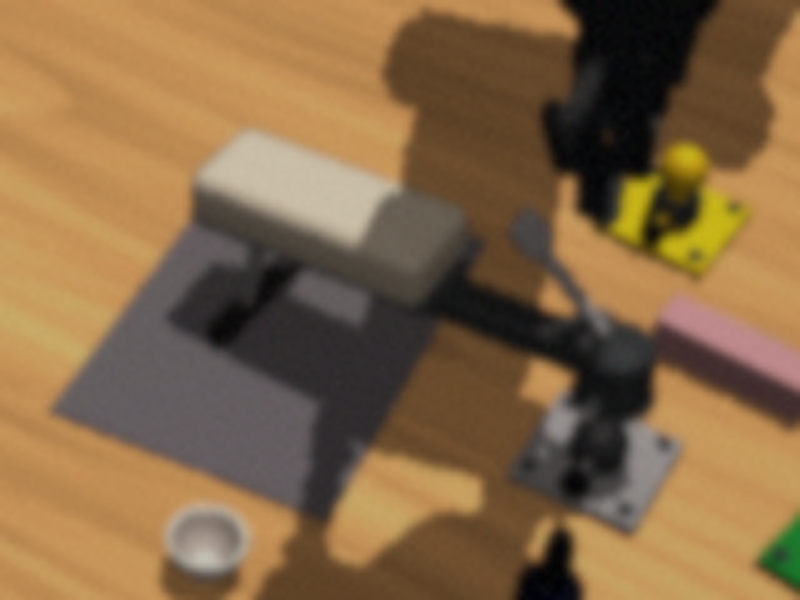

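View pics/w12.png

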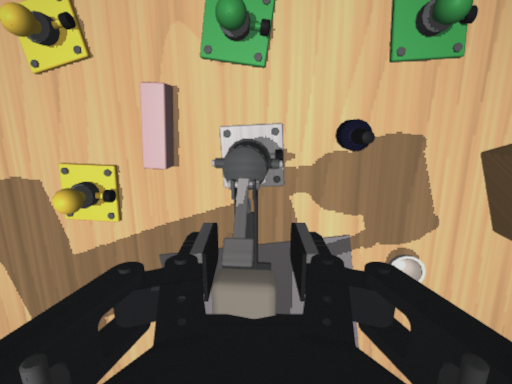

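```bash
python3 - <<'E'
from h import *
np.set_printoptions(precision=4,suppress=True)
c=load("s12.npz");P=pts(c)
# pad top in crop poly
poly=np.array([[250,140],[455,215],[400,285],[205,180]])/5+[220,170]
m=np.zeros(P.shape[:2],np.uint8);cv2.fillPoly(m,[poly.astype(int)],1);m=cv2.erode(m,np.ones((3,3)))
Q=P[m>0];Q=Q[abs(Q[:,2]-np.median(Q[:,2]))<.012];A=np.c_[Q[:,:2]-Q[:,:2].mean(0),np.ones(len(Q))];print("scene pad",np.linalg.lstsq(A,Q[:,2],rcond=None)[0],Q.mean(0),len(Q))
w=load("w12.npz");W=pts(w)
g=W[150:176,230:262];Q=g.reshape(-1,3);Q=Q[Q[:,2]>.05];print("crown",np.median(Q,0),Q[:,2].max(),len(Q))
for z in (.08,.09): print(ray(w,246.5,162,z))
E
```

```text
scene pad [-0.0893  0.0651  0.1058] [0.5529 0.0771 0.1058] 515
crown [0.5427 0.2507 0.0976] 0.34586806899939077 832
[0.5414 0.2484 0.08  ]
[0.5425 0.2498 0.09  ]
```

Request:
{"op": "servo_tool", "data": {
  "moves": [
    [255,[0.0087,-0.003,0.01],0],
    [255,[0.0087,-0.003,0.02],0],
    [255,[0.0087,-0.003,0.025],0],
    [255,[0,0,0.02],0],
    [255,[0,0,0.01],0],
    [255,[0,0,0],0],
    [255,[0,0,0],0],
    [255,[0,0,0],0]
  ]
}}

```text
time: 14.63
tool_pos: [0.544, 0.2576, 0.142]
tcp_rot: [-2.17, -2.156, 0.035]
wrist_force: [0.6, -0.7, 0.3]
width: 0.0
```

```bash
python3 -c "
from h import *;from workcell import bot
s=bot.read_state();plan(s,(.544,.2525,.125),head(s),1)
c=bot.read_camera('wrist');np.savez('w13.npz',**c);cv2.imwrite('pics/w13.png',c['pixels'][:,:,::-1])"
```

```text
at [0.544  0.2576 0.142 ] h 1.5628 togo [-0.     -0.0051 -0.017 ] dh 0.0 F [ 0.61 -0.7   0.32] M [-0.03 -0.03  0.02] t 14.63 w 0.0 q [0.37 0.25 1.84 0.07 1.1  0.34] z [-0.074  0.042 -0.996]
[-0.0058, 0.0013, 0.0167, np.float64(-0.0)]
```

View pics/w13.png

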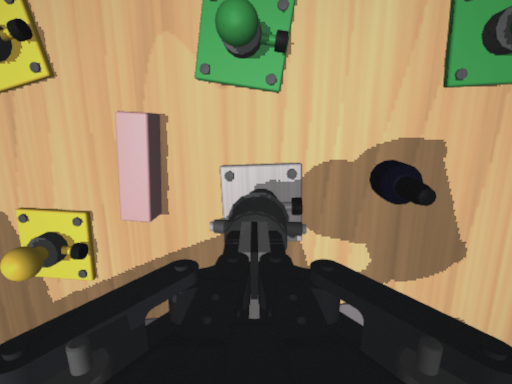

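Request:
{"op": "servo_tool", "data": {
  "moves": [
    [255,[-0.0045,0.0007,0.008],0],
    [255,[-0.0002,0.0003,0.004],0],
    [255,[-0.0001,0.0002,0.003],0],
    [255,[-0.0001,0.0002,0.002],0],
    [255,[-0.0001,0.0002,0.002],0],
    [255,[-0.0001,0.0002,0.002],0],
    [255,[0,0,0],0],
    [255,[0,0,0],0]
  ]
}}

```text
time: 15.35
tool_pos: [0.5483, 0.2527, 0.1235]
tcp_rot: [-2.175, -2.157, 0.022]
wrist_force: [0.1, 0.2, 0.3]
width: -0.002
```

```bash
python3 -c "
from h import *;from workcell import bot
s=bot.read_state();plan(s,(.544,.2525,.11),head(s),1)
c=bot.read_camera('scene');np.savez('s14.npz',**c);cv2.imwrite('pics/s14.png',cv2.resize(c['pixels'][170:290,220:380,::-1],None,fx=5,fy=5,interpolation=2))"
```

```text
at [0.5483 0.2527 0.1235] h 1.5607 togo [-0.0043 -0.0002 -0.0135] dh 0.0 F [0.14 0.19 0.33] M [-0.02 -0.03 -0.02] t 15.35 w -0.002 q [0.36 0.27 1.86 0.07 1.06 0.33] z [-0.065  0.045 -0.997]
[-0.0009, -0.0034, 0.0137, np.float64(-0.0)]
```

View pics/s14.png

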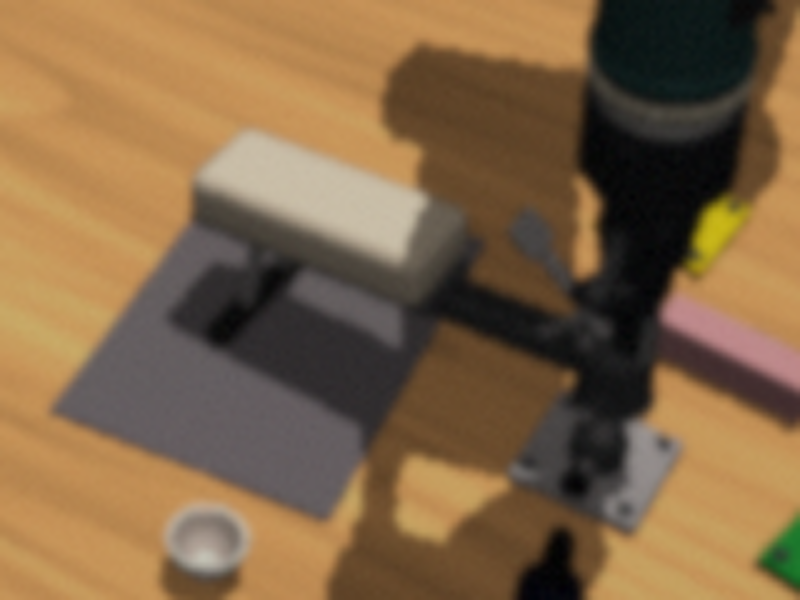

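Request:
{"op": "servo_tool", "data": {
  "moves": [
    [255,[-0.0005,-0.004,0.0005],0],
    [255,[-0.0001,0.0001,0.0015],0],
    [255,[-0.0001,0.0001,0.0015],0],
    [255,[-0.0001,0.0001,0.0015],0],
    [255,[-0.0001,0.0001,0.0015],0],
    [255,[-0.0001,0.0001,0.0015],0],
    [255,[-0.0001,0.0001,0.0015],0],
    [255,[-0.0001,0.0001,0.0015],0]
  ]
}}

```text
time: 16.07
tool_pos: [0.5448, 0.2529, 0.1221]
tcp_rot: [-2.174, -2.16, 0.018]
wrist_force: [-3.1, -2.2, 7.8]
width: 0.005
```

```bash
python3 -c "
from h import *;from workcell import bot
s=bot.read_state();plan(s,(.544,.2525,.11),head(s),1)"
```

```text
at [0.5448 0.2529 0.1221] h 1.5627 togo [-0.0008 -0.0004 -0.0121] dh 0.0 F [-3.14 -2.22  7.83] M [-0.25  0.57  0.  ] t 16.07 w 0.005 q [0.36 0.26 1.87 0.08 1.05 0.33] z [-0.062  0.046 -0.997]
[-0.0009, -0.0, 0.0121, np.float64(-0.0)]
```

Request:
{"op": "servo_tool", "data": {
  "moves": [
    [255,[-0.0004,-0.0004,0.002],0],
    [255,[-0.0002,0,0.0024],0],
    [255,[-0.0002,0,0.0027],0],
    [255,[-0.0002,0,0.003],0],
    [255,[-0.0002,0,0.003],0],
    [255,[-0.0002,0,0.003],0],
    [255,[-0.0002,0,0.003],0],
    [255,[-0.0002,0,0.003],0]
  ]
}}

```text
time: 16.73
tool_pos: [0.5498, 0.2545, 0.1195]
tcp_rot: [-2.177, -2.169, -0.007]
wrist_force: [-3.2, -2.1, 11.0]
width: 0.003
```

```bash
python3 -c "
from h import *;from workcell import bot
s=bot.read_state();plan(s,(.544,.2525,.11),head(s),1)"
```

```text
at [0.5498 0.2545 0.1195] h 1.5659 togo [-0.0058 -0.002  -0.0095] dh 0.0 F [-3.18 -2.09 11.02] M [-0.39  0.69  0.06] t 16.73 w 0.003 q [0.36 0.27 1.87 0.08 1.03 0.32] z [-0.045  0.052 -0.998]
[-0.0025, -0.0053, 0.0096, np.float64(-0.0)]
```

Request:
{"op": "servo_tool", "data": {
  "moves": [
    [255,[0,0,-0.004],0],
    [255,[-0.002,-0.0055,0],0],
    [255,[0,0,0.003],0],
    [255,[-0.0003,-0.0004,0.002],0],
    [255,[-0.0003,-0.0006,0.003],0],
    [255,[-0.0004,-0.0007,0.0036],0],
    [255,[-0.0004,-0.0007,0.0038],0],
    [255,[-0.0004,-0.0007,0.004],0]
  ]
}}

```text
time: 17.4
tool_pos: [0.5425, 0.2533, 0.1109]
tcp_rot: [-2.178, -2.171, -0.021]
wrist_force: [-2.6, 0.2, 2.8]
width: -0.006
```

```bash
python3 -c "
from h import *;from workcell import bot
s=bot.read_state();plan(s,(.544,.2525,.11),head(s),1)"
```

```text
at [0.5425 0.2533 0.1109] h 1.5664 togo [ 0.0015 -0.0008 -0.0009] dh 0.0 F [-2.6   0.17  2.85] M [ 0.03  0.31 -0.02] t 17.4 w -0.006 q [0.36 0.26 1.9  0.08 1.   0.32] z [-0.037  0.056 -0.998]
[-0.0009, 0.0016, 0.0008, np.float64(-0.0)]
```

Request:
{"op": "servo_tool", "data": {
  "moves": [
    [255,[-0.0002,0.0002,0.003],0],
    [255,[-0.0003,-0.0002,0.003],0],
    [255,[-0.0003,-0.0004,0.003],0],
    [255,[-0.0004,-0.0006,0.003],0],
    [255,[-0.0004,-0.0006,0.003],0],
    [255,[-0.0004,-0.0006,0.003],0],
    [255,[-0.0004,-0.0006,0.003],0],
    [255,[-0.0004,-0.0006,0.003],0]
  ]
}}

```text
time: 18.07
tool_pos: [0.5423, 0.2534, 0.1098]
tcp_rot: [-2.177, -2.176, -0.032]
wrist_force: [-6.1, -2.7, 18.0]
width: -0.005
```

```bash
python3 -c "
from h import *;from workcell import bot
s=bot.read_state();plan(s,(.544,.2525,.11),head(s),1)
c=bot.read_camera('scene');np.savez('s16.npz',**c);cv2.imwrite('pics/s16.png',cv2.resize(c['pixels'][170:290,220:380,::-1],None,fx=5,fy=5,interpolation=2))"
```

```text
at [0.5423 0.2534 0.1098] h 1.5694 togo [ 0.0017 -0.0009  0.0002] dh 0.0 F [-6.1  -2.72 18.05] M [-0.56  1.07  0.05] t 18.07 w -0.005 q [0.36 0.25 1.9  0.08 0.99 0.32] z [-0.03   0.059 -0.998]
[-0.0009, 0.0016, -0.0003, np.float64(-0.0)]
```

View pics/s16.png

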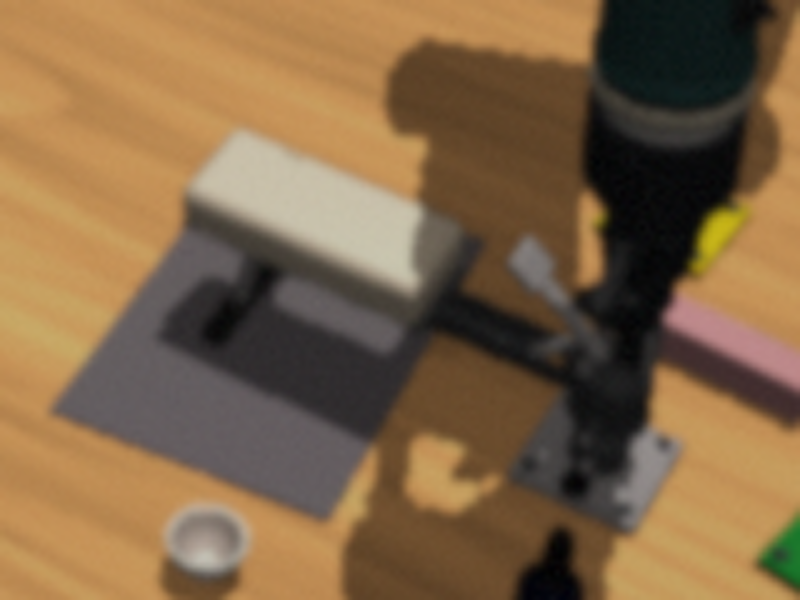

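Request:
{"op": "servo_tool", "data": {
  "moves": [
    [255,[0,0,-0.01],0],
    [255,[0,0,-0.025],0],
    [255,[0,0,-0.03],0],
    [255,[0,0,-0.03],0],
    [255,[-0.01,0,-0.01],0],
    [255,[-0.02,0,0],0],
    [255,[-0.01,0,0],0],
    [255,[0,0,0],0]
  ]
}}

```text
time: 18.78
tool_pos: [0.5429, 0.2044, 0.213]
tcp_rot: [-2.174, -2.177, -0.023]
wrist_force: [0.1, -0.5, -0.8]
width: 0.007
```

```bash
python3 - <<'E'
from h import *;from workcell import bot
s=bot.read_state();plan(s,(.544,.2,.2),head(s),1)
c=bot.read_camera('scene');np.savez('s17.npz',**c);cv2.imwrite('pics/s17.png',cv2.resize(c['pixels'][170:290,220:380,::-1],None,fx=5,fy=5,interpolation=2))
w=bot.read_camera('wrist');np.savez('w17.npz',**w);cv2.imwrite('pics/w17.png',w['pixels'][:,:,::-1])
P=pts(c);poly=np.array([[250,140],[455,215],[400,285],[205,190]])/5+[220,170]
m=np.zeros(P.shape[:2],np.uint8);cv2.fillPoly(m,[poly.astype(int)],1);m=cv2.erode(m,np.ones((3,3)))
Q=P[m>0];Q=Q[abs(Q[:,2]-np.median(Q[:,2]))<.012];A=np.c_[Q[:,:2]-Q[:,:2].mean(0),np.ones(len(Q))];print("scene pad",np.linalg.lstsq(A,Q[:,2],rcond=None)[0],Q.mean(0),len(Q))
E
```

```text
at [0.5429 0.2044 0.213 ] h 1.5714 togo [ 0.0011 -0.0044 -0.013 ] dh 0.0 F [ 0.1  -0.46 -0.81] M [-0.03 -0.06 -0.04] t 18.78 w 0.007 q [0.28 0.13 1.85 0.07 1.18 0.25] z [-0.035  0.057 -0.998]
[-0.0052, 0.0015, 0.0127, np.float64(-0.0)]
scene pad [-0.10671111 -0.00519173  0.10646036] [0.55509678 0.07732367 0.10646036] 543
```

View pics/s17.png

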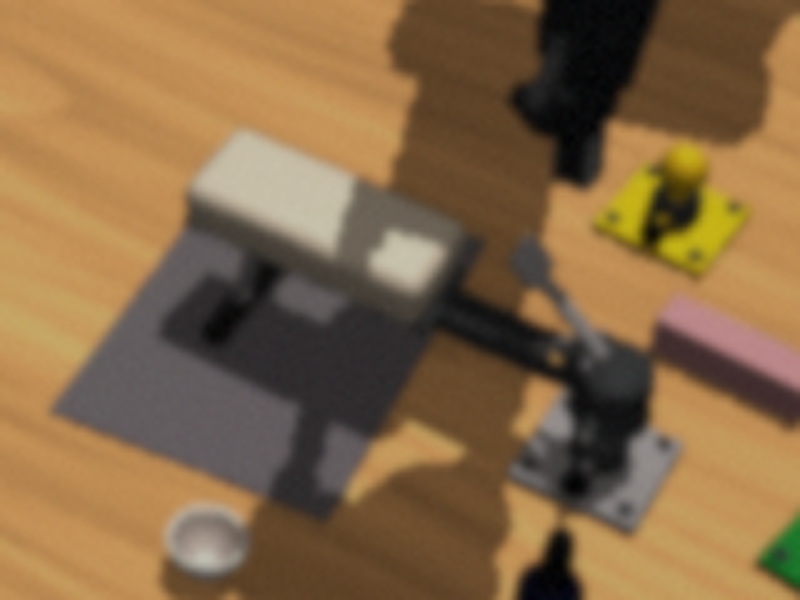

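View pics/w17.png

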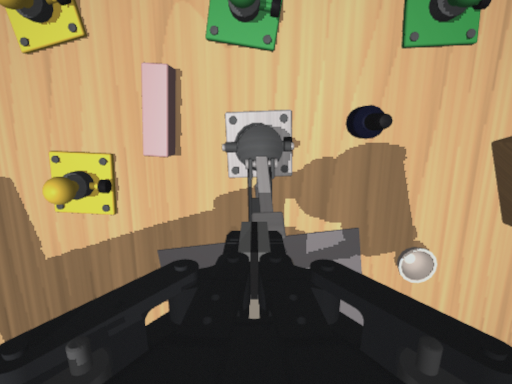

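```bash
python3 - <<'E'
from h import *
w=load("w17.npz");c=load("s17.npz")
print("paddle wrist",[ray(w,268,226,z).round(4) for z in (.125,.132,.14)])
print("paddle scene",[ray(c,220+529/5-.4,170+258/5-.4,z).round(4) for z in (.125,.132,.14)])
print("crown wrist",ray(w,260,142,.08).round(4))
W=pts(w);print("paddle depth",[W[v,268].round(4) for v in (218,224,230,236)])
w=load("w12.npz")
E
```

```text
paddle wrist [array([0.55  , 0.1904, 0.125 ]), array([0.5499, 0.1928, 0.132 ]), array([0.5497, 0.1957, 0.14  ])]
paddle scene [array([0.5455, 0.1883, 0.125 ]), array([0.5527, 0.191 , 0.132 ]), array([0.5611, 0.194 , 0.14  ])]
crown wrist [0.5427 0.2517 0.08  ]
paddle depth [array([0.5498, 0.1985, 0.1302]), array([0.5498, 0.195 , 0.1337]), array([0.5498, 0.1915, 0.1369]), array([0.5488, 0.2127, 0.2024])]
```

```bash
python3 - <<'E'
from h import *
np.set_printoptions(precision=4,suppress=True)
for f,poly in (("s12",[[258,150],[445,218],[398,268],[215,178]]),("s17",[[250,150],[445,220],[405,283],[208,190]])):
    c=load(f+".npz");P=pts(c);m=np.zeros(P.shape[:2],np.uint8);cv2.fillPoly(m,[(np.array(poly)/5+[220,170]).round().astype(int)],1);m=cv2.erode(m,np.ones((3,3)))
    Q=P[m>0]
    for _ in range(4):
        A=np.c_[Q[:,:2]-Q[:,:2].mean(0),np.ones(len(Q))];g=np.linalg.lstsq(A,Q[:,2],rcond=None)[0];r=A@g-Q[:,2];Q=Q[abs(r)<2.5*r.std()]
    print(f,g,Q.mean(0),r.std(),len(Q), "x range",np.ptp(Q[:,0]))
    big=cv2.resize(c["pixels"][200:250,250:310,::-1],None,fx=12,fy=12,interpolation=2);cv2.imwrite(f"pics/{f}f.png",big)
for v in range(226,246,2):
    print(v,[tuple((pts(load("s17.npz"))[v,u]*1000).round().astype(int)) for u in (258,260,262,264,266)])
E
```

```text
s12 [0.9253 0.0781 0.111 ] [0.5574 0.0803 0.111 ] 0.010088092211261234 349 x range 0.8005748910060804
s17 [0.9308 0.088  0.1132] [0.5646 0.0835 0.1132] 0.012211664515102257 446 x range 0.8004868958543233
226 [(np.int64(553), np.int64(-14), np.int64(0)), (np.int64(549), np.int64(-10), np.int64(0)), (np.int64(547), np.int64(-4), np.int64(2)), (np.int64(546), np.int64(2), np.int64(4)), (np.int64(539), np.int64(5), np.int64(0))]
228 [(np.int64(564), np.int64(-7), np.int64(5)), (np.int64(558), np.int64(-4), np.int64(1)), (np.int64(556), np.int64(2), np.int64(4)), (np.int64(550), np.int64(5), np.int64(1)), (np.int64(564), np.int64(20), np.int64(20))]
230 [(np.int64(567), np.int64(-5), np.int64(0)), (np.int64(564), np.int64(0), np.int64(0)), (np.int64(563), np.int64(7), np.int64(4)), (np.int64(575), np.int64(20), np.int64(21)), (np.int64(571), np.int64(25), np.int64(20))]
232 [(np.int64(575), np.int64(0), np.int64(1)), (np.int64(571), np.int64(5), np.int64(1)), (np.int64(581), np.int64(18), np.int64(16)), (np.int64(578), np.int64(23), np.int64(16)), (np.int64(575), np.int64(27), np.int64(17
[... 657 characters left out ...]
int64(33), np.int64(1))]
240 [(np.int64(602), np.int64(18), np.int64(1)), (np.int64(598), np.int64(23), np.int64(0)), (np.int64(594), np.int64(27), np.int64(0)), (np.int64(592), np.int64(32), np.int64(1)), (np.int64(589), np.int64(37), np.int64(2))]
242 [(np.int64(606), np.int64(21), np.int64(-2)), (np.int64(606), np.int64(28), np.int64(2)), (np.int64(603), np.int64(33), np.int64(2)), (np.int64(599), np.int64(37), np.int64(1)), (np.int64(596), np.int64(42), np.int64(2))]
244 [(np.int64(618), np.int64(29), np.int64(5)), (np.int64(611), np.int64(31), np.int64(0)), (np.int64(607), np.int64(36), np.int64(0)), (np.int64(607), np.int64(42), np.int64(3)), (np.int64(604), np.int64(47), np.int64(4))]
```

View pics/s17f.png

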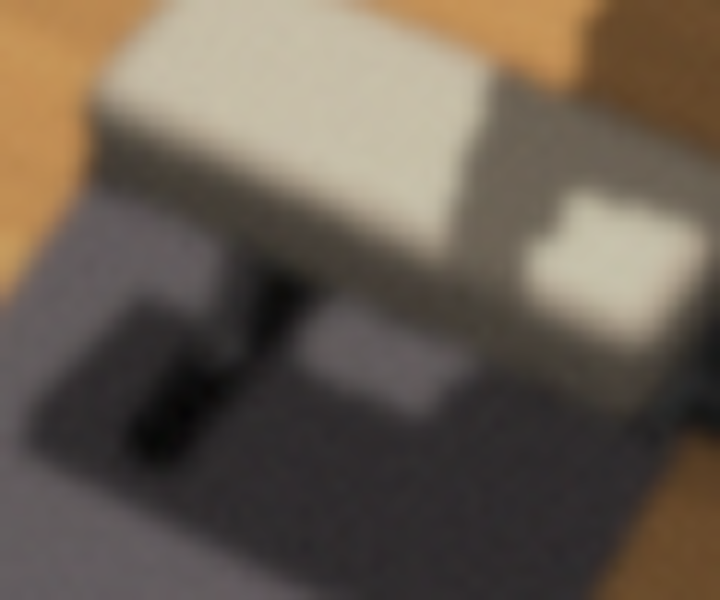

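```bash
python3 - <<'E'
from h import *
np.set_printoptions(precision=4,suppress=True)
for f,poly in (("s12",[[258,150],[445,218],[398,268],[215,178]]),("s17",[[250,150],[445,220],[405,283],[208,190]])):
    c=load(f+".npz");P=pts(c);m=np.zeros(P.shape[:2],np.uint8);cv2.fillPoly(m,[(np.array(poly)/5+[220,170]).round().astype(int)],1);m=cv2.erode(m,np.ones((3,3)))
    Q=P[m>0];Q=Q[(Q[:,2]>.085)&(Q[:,2]<.125)]
    for _ in range(6):
        A=np.c_[Q[:,:2]-Q[:,:2].mean(0),np.ones(len(Q))];g=np.linalg.lstsq(A,Q[:,2],rcond=None)[0];r=A@g-Q[:,2];k=abs(r)<2.5*r.std();Q=Q[k]
    print(f,g,Q.mean(0),r.std(),len(Q), np.ptp(Q[:,:2],axis=0))
# initial calibration of bias: s0 pad at start, known roll 0
c=load("scene0.npz");P=pts(c);hs=cv2.cvtColor(c["pixels"],cv2.COLOR_RGB2HSV)
m=np.zeros(P.shape[:2],np.uint8);poly=np.array([[85,205],[305,100],[370,140],[170,245]])/7+[130,150];cv2.fillPoly(m,[poly.round().astype(int)],1);m=cv2.erode(m,np.ones((3,3)));Q=P[m>0];Q=Q[(Q[:,2]>.06)&(Q[:,2]<.125)]
for _ in range(6):
    A=np.c_[Q[:,:2]-Q[:,:2].mean(0),np.ones(len(Q))];g=np.linalg.lstsq(A,Q[:,2],rcond=None)[0];r=A@g-Q[:,2];Q=Q[abs(r)<2.5*r.std()]
print("start",g,len(Q))
E
```

```text
s12 [-0.0302  0.074   0.1066] [0.5527 0.0777 0.1066] 0.0015051060140063566 340 [0.0395 0.1153]
s17 [-0.097  -0.0058  0.1062] [0.5576 0.08   0.1062] 0.0015762263058536634 438 [0.0469 0.1159]
start [0.1512 0.0071 0.0941] 253
```

```bash
python3 - <<'E'
from h import *;from workcell import bot
s=bot.read_state();plan(s,(.526,.04,.16),head(s),6)
E
```

```text
at [0.5425 0.2056 0.2124] h 1.5715 togo [-0.0165 -0.1656 -0.0524] dh 0.0 F [0.46 0.9  0.44] M [-0.03  0.   -0.02] t 18.88 w -0.001 q [0.28 0.13 1.85 0.07 1.18 0.25] z [-0.036  0.057 -0.998]
[-0.0281, -0.0025, 0.0072, np.float64(-0.0)]
[-0.0281, -0.0025, 0.0072, np.float64(-0.0)]
[-0.0281, -0.0025, 0.0072, np.float64(-0.0)]
[-0.0281, -0.0025, 0.0072, np.float64(-0.0)]
[-0.0281, -0.0025, 0.0072, np.float64(-0.0)]
[-0.0281, -0.0025, 0.0072, np.float64(-0.0)]
```

Request:
{"op": "servo_tool", "data": {
  "moves": [
    [255,[-0.028,-0.0025,0],0],
    [255,[-0.028,-0.0025,0],0],
    [255,[-0.028,-0.0025,0.005],0],
    [255,[-0.028,-0.0025,0.01],0],
    [255,[-0.028,-0.0025,0.012],0],
    [255,[-0.028,-0.0025,0.012],0],
    [255,[0,0,0.007],0],
    [255,[0,0,0],0]
  ]
}}

```text
time: 19.55
tool_pos: [0.5218, 0.0401, 0.1467]
tcp_rot: [-2.16, -2.174, -0.015]
wrist_force: [-0.2, 1.0, -0.4]
width: -0.003
```

```bash
python3 - <<'E'
from h import *;from workcell import bot
s=bot.read_state();plan(s,(.526,.04,.138),head(s),1)
E
```

```text
at [0.5218 0.0401 0.1467] h 1.5754 togo [ 0.0042 -0.0001 -0.0087] dh 0.0 F [-0.15  1.   -0.43] M [-0.06 -0.05 -0.05] t 19.55 w -0.003 q [-0.01  0.1   2.01  0.07  1.08 -0.05] z [-0.048  0.061 -0.997]
[-0.0006, 0.0046, 0.0085, np.float64(-0.0)]
```

Request:
{"op": "servo_tool", "data": {
  "moves": [
    [255,[-0.0006,0.004,0.008],0],
    [255,[-0.0001,0.0001,0.002],0],
    [255,[-0.0001,0.0001,0.002],0],
    [255,[-0.0001,0.0001,0.002],0],
    [255,[-0.0001,0.0001,0.002],0],
    [255,[-0.0001,0.0001,0.002],0],
    [255,[-0.0001,0.0001,0.002],0],
    [255,[-0.0001,0.0001,0.002],0]
  ]
}}

```text
time: 20.22
tool_pos: [0.525, 0.044, 0.1285]
tcp_rot: [-2.149, -2.182, -0.003]
wrist_force: [-6.9, -4.1, 13.2]
width: 0.003
```

```bash
cat > padchk.py <<'E'
from h import *;from workcell import bot
import sys
n=sys.argv[1]
s=bot.read_state();plan(s,s["tool_pos"],head(s),1)
c=bot.read_camera('scene');np.savez(f's{n}.npz',**c);cv2.imwrite(f'pics/s{n}.png',cv2.resize(c['pixels'][170:290,220:380,::-1],None,fx=5,fy=5,interpolation=2))
poly=[[250,150],[445,220],[405,283],[208,190]]
P=pts(c);m=np.zeros(P.shape[:2],np.uint8);cv2.fillPoly(m,[(np.array(poly)/5+[220,170]).round().astype(int)],1);m=cv2.erode(m,np.ones((3,3)))
Q=P[m>0];Q=Q[(Q[:,2]>.09)&(Q[:,2]<.12)]
for _ in range(6):
    A=np.c_[Q[:,:2]-Q[:,:2].mean(0),np.ones(len(Q))];g=np.linalg.lstsq(A,Q[:,2],rcond=None)[0];r=A@g-Q[:,2];Q=Q[abs(r)<2.5*r.std()]
print("pad grad",g.round(4),Q.mean(0).round(4),r.std().round(4),len(Q))
E
python3 padchk.py 18
```

```text
at [0.525  0.044  0.1285] h 1.5847 togo [0. 0. 0.] dh 0.0 F [-6.87 -4.08 13.22] M [-0.58  1.18  0.08] t 20.22 w 0.003 q [ 0.    0.13  2.01  0.07  1.05 -0.05] z [-0.055  0.057 -0.997]
[0.0, 0.0, 0.0, np.float64(-0.0)]
pad grad [-0.0346  0.0158  0.1032] [0.5543 0.0776 0.1032] 0.0015 434
```

View pics/s18.png

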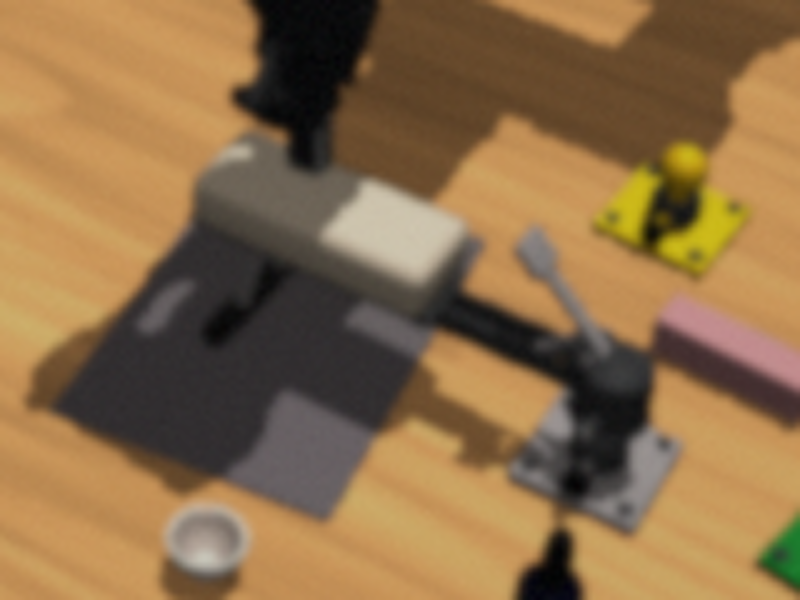

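Request:
{"op": "servo_tool", "data": {
  "moves": [
    [255,[0,0,-0.005],0],
    [255,[0,0,-0.02],0],
    [255,[0,0,-0.03],0],
    [255,[0,0,-0.03],0],
    [255,[0.01,0.003,-0.01],0],
    [255,[0.03,0.003,0],0],
    [255,[0.03,0.003,0],0],
    [255,[0.02,0,0],0]
  ]
}}

```text
time: 20.93
tool_pos: [0.5416, 0.1342, 0.236]
tcp_rot: [-2.154, -2.184, -0.018]
wrist_force: [0.4, -0.8, 0.2]
width: 0.006
```

```bash
python3 padchk.py 19; python3 - <<'E'
from h import *;from workcell import bot
w=bot.read_camera('wrist');np.savez('w19.npz',**w);cv2.imwrite('pics/w19.png',w['pixels'][:,:,::-1])
E
```

```text
at [0.5416 0.1342 0.236 ] h 1.5835 togo [0. 0. 0.] dh 0.0 F [ 0.38 -0.75  0.24] M [-0.09 -0.01  0.01] t 20.93 w 0.006 q [0.16 0.08 1.86 0.07 1.24 0.12] z [-0.045  0.06  -0.997]
[0.0, 0.0, 0.0, np.float64(-0.0)]
pad grad [-0.0319  0.0187  0.103 ] [0.5539 0.0776 0.103 ] 0.0016 432
```

View pics/w19.png

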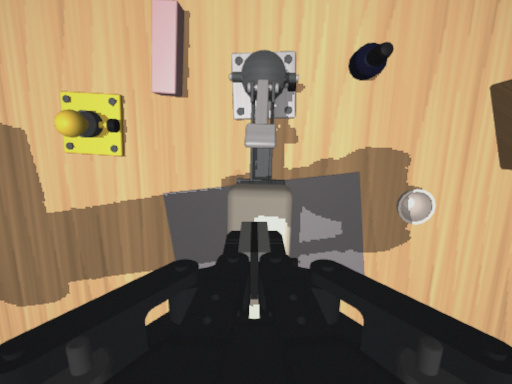

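View pics/s19.png

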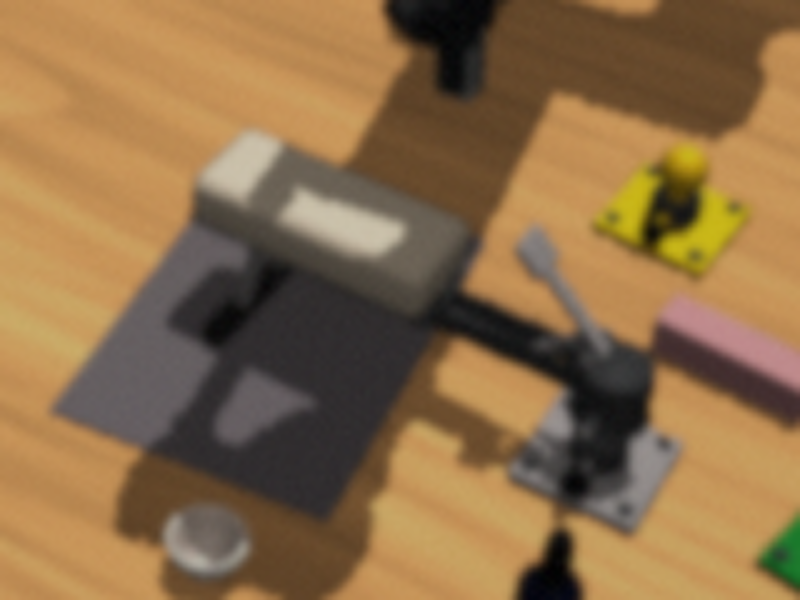

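```bash
python3 - <<'E'
from h import *
w=load("w19.npz");W=pts(w)
Q=W[190:214,234:286].reshape(-1,3);k=abs(Q[:,2]-np.median(Q[:,2]))<.01;Q=Q[k];A=np.c_[Q[:,:2]-Q[:,:2].mean(0),np.ones(len(Q))];print("pad",np.linalg.lstsq(A,Q[:,2],rcond=None)[0].round(4),Q.mean(0).round(4))
for v in (124,128,132,136,140,144): print(v,[(W[v,u]*1000).round(1) for u in (250,260,270)])
print(ray(w,264.5,74,.08))
E
```

```text
pad [-0.008  -0.124   0.1051] [0.5404 0.1315 0.1051]
124 [array([532. , 199.8, 126.4]), array([539.9, 199.9, 126.8]), array([547.8, 200.1, 126.1])]
128 [array([532.2, 196.7, 129.7]), array([540. , 196.9, 128.3]), array([547.8, 197. , 129.3])]
132 [array([532.4, 193.7, 132.2]), array([540.2, 193.8, 133. ]), array([547.9, 193.9, 131.7])]
136 [array([532.6, 190.7, 134.4]), array([540.3, 190.8, 134.3]), array([547.9, 191. , 137.2])]
140 [array([532.8, 187.7, 137.3]), array([540.4, 187.9, 137. ]), array([548. , 188. , 137.2])]
144 [array([533. , 184.9, 140. ]), array([540.5, 185. , 139.3]), array([548.1, 185.1, 139.3])]
[0.54195097 0.24544507 0.08      ]
```

```bash
python3 - <<'E'
from h import *;from workcell import bot
s=bot.read_state();plan(s,(.541,.189,.172),head(s),6)
E
```

```text
at [0.541  0.1352 0.2356] h 1.5871 togo [ 0.      0.0538 -0.0636] dh 0.0 F [-0.29 -0.15 -0.37] M [-0.03  0.01 -0.05] t 21.03 w -0.001 q [0.16 0.08 1.86 0.07 1.24 0.12] z [-0.046  0.06  -0.997]
[0.0083, 0.0006, 0.0111, np.float64(-0.0)]
[0.0083, 0.0006, 0.0111, np.float64(-0.0)]
[0.0083, 0.0006, 0.0111, np.float64(-0.0)]
[0.0083, 0.0006, 0.0111, np.float64(-0.0)]
[0.0083, 0.0006, 0.0111, np.float64(-0.0)]
[0.0083, 0.0006, 0.0111, np.float64(-0.0)]
```

Request:
{"op": "servo_tool", "data": {
  "moves": [
    [255,[0.0083,0.0006,0.005],0],
    [255,[0.0083,0.0006,0.012],0],
    [255,[0.0083,0.0006,0.014],0],
    [255,[0.0083,0.0006,0.014],0],
    [255,[0.0083,0.0006,0.013],0],
    [255,[0.0083,0.0006,0.008],0],
    [255,[0,0,0],0],
    [255,[0,0,0],0]
  ]
}}

```text
time: 21.7
tool_pos: [0.539, 0.1939, 0.1626]
tcp_rot: [-2.148, -2.186, -0.012]
wrist_force: [0.3, -0.1, 2.4]
width: 0.001
```

```bash
python3 - <<'E'
from h import *;from workcell import bot
s=bot.read_state();plan(s,(.541,.187,.16),head(s),3)
c=bot.read_camera('scene');np.savez('s20.npz',**c);cv2.imwrite('pics/s20.png',cv2.resize(c['pixels'][170:290,260:420,::-1],None,fx=5,fy=5,interpolation=2))
E
```

```text
at [0.539  0.1939 0.1626] h 1.5867 togo [ 0.002  -0.0069 -0.0026] dh 0.0 F [ 0.29 -0.07  2.42] M [ 0.02 -0.13  0.05] t 21.7 w 0.001 q [0.26 0.17 1.9  0.08 1.1  0.21] z [-0.049  0.059 -0.997]
[-0.0024, 0.0007, 0.0007, np.float64(-0.0)]
[-0.0024, 0.0007, 0.0007, np.float64(-0.0)]
[-0.0024, 0.0007, 0.0007, np.float64(-0.0)]
```

View pics/s20.png

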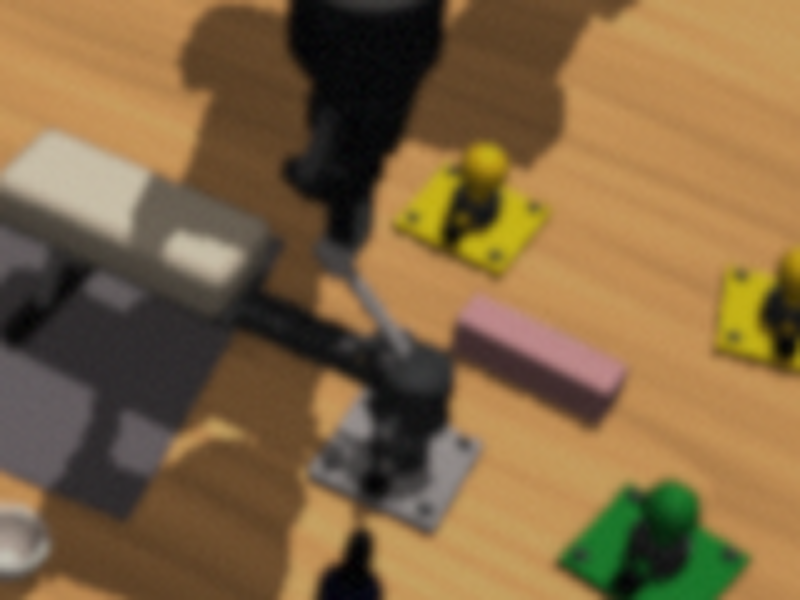

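Request:
{"op": "servo_tool", "data": {
  "moves": [
    [255,[-0.004,0.0002,0.004],0],
    [255,[-0.004,0.0002,0.0045],0],
    [255,[-0.0035,0.0003,0.005],0],
    [255,[-0.0033,0.0003,0.005],0],
    [255,[-0.0028,0.0003,0.005],0],
    [255,[-0.0023,0.0003,0.005],0],
    [255,[-0.0018,0.0003,0.005],0],
    [255,[0,0,0],0]
  ]
}}

```text
time: 22.42
tool_pos: [0.5406, 0.171, 0.1275]
tcp_rot: [-2.153, -2.183, -0.018]
wrist_force: [0.6, 1.0, 1.4]
width: 0.002
```

```bash
python3 - <<'E'
from h import *;from workcell import bot
s=bot.read_state();plan(s,(.541,.1705,.112),head(s),3)
c=bot.read_camera('scene');np.savez('s21.npz',**c);cv2.imwrite('pics/s21.png',cv2.resize(c['pixels'][170:290,260:420,::-1],None,fx=5,fy=5,interpolation=2))
E
```

```text
at [0.5406 0.171  0.1275] h 1.5833 togo [ 0.0004 -0.0005 -0.0155] dh 0.0 F [0.59 0.99 1.36] M [ 0.08 -0.02 -0.  ] t 22.42 w 0.002 q [0.22 0.19 1.94 0.08 1.04 0.17] z [-0.046  0.062 -0.997]
[-0.0005, 0.0004, 0.0052, np.float64(-0.0)]
[-0.0005, 0.0004, 0.0052, np.float64(-0.0)]
[-0.0005, 0.0004, 0.0052, np.float64(-0.0)]
```

View pics/s21.png

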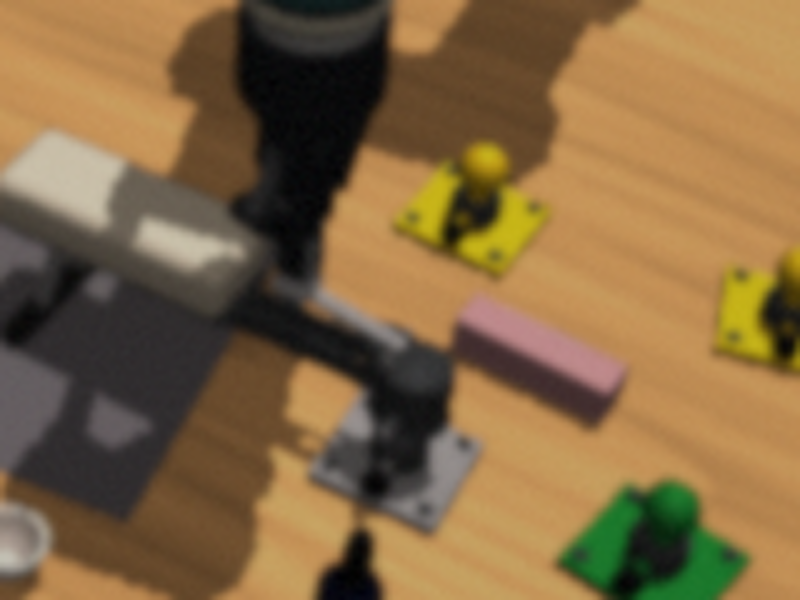

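Request:
{"op": "servo_tool", "data": {
  "moves": [
    [255,[-0.0004,0.0002,0.003],0],
    [255,[-0.0003,0.0002,0.003],0],
    [255,[-0.0002,0.0002,0.0025],0],
    [255,[-0.0002,0.0001,0.002],0],
    [255,[-0.0001,0.0001,0.002],0],
    [255,[-0.0001,0.0001,0.0015],0],
    [255,[-0.0001,0.0001,0.0015],0],
    [255,[-0.0001,0.0001,0.0015],0]
  ]
}}

```text
time: 23.13
tool_pos: [0.5421, 0.1695, 0.1154]
tcp_rot: [-2.152, -2.186, -0.015]
wrist_force: [-4.8, -2.5, 11.2]
width: 0.0
```

```bash
python3 - <<'E'
from h import *;from workcell import bot
s=bot.read_state();plan(s,(.541,.1705,.112),head(s),1)
E
```

```text
at [0.5421 0.1695 0.1154] h 1.5854 togo [-0.0011  0.001  -0.0034] dh 0.0 F [-4.84 -2.53 11.2 ] M [-0.42  0.92  0.04] t 23.13 w 0.0 q [0.22 0.21 1.95 0.08 1.02 0.16] z [-0.046  0.059 -0.997]
[0.0008, -0.0009, 0.0035, np.float64(-0.0)]
```

Request:
{"op": "servo_tool", "data": {
  "moves": [
    [255,[0,0,-0.004],0],
    [255,[0,0,-0.02],0],
    [255,[0,0,-0.03],0],
    [255,[0,0,-0.03],0],
    [255,[-0.02,0,-0.02],0],
    [255,[-0.03,0,-0.005],0],
    [255,[-0.02,0,0],0],
    [255,[0,0,0],0]
  ]
}}

```text
time: 23.8
tool_pos: [0.5493, 0.093, 0.224]
tcp_rot: [-2.148, -2.194, -0.019]
wrist_force: [0.9, 0.4, -0.4]
width: -0.0
```

```bash
python3 padchk.py 22; python3 - <<'E'
from h import *;from workcell import bot
w=bot.read_camera('wrist');np.savez('w22.npz',**w);cv2.imwrite('pics/w22.png',w['pixels'][:,:,::-1])
E
```

```text
at [0.5493 0.093  0.224 ] h 1.5909 togo [0. 0. 0.] dh 0.0 F [ 0.91  0.37 -0.42] M [ 0.01 -0.07  0.01] t 23.8 w -0.0 q [0.09 0.09 1.87 0.07 1.22 0.04] z [-0.042  0.059 -0.997]
[0.0, 0.0, 0.0, np.float64(-0.0)]
pad grad [-0.0373  0.0201  0.1032] [0.554  0.0773 0.1032] 0.0017 430
```

View pics/w22.png

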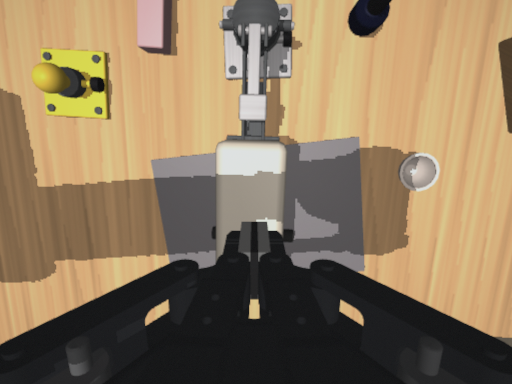

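View pics/s22.png

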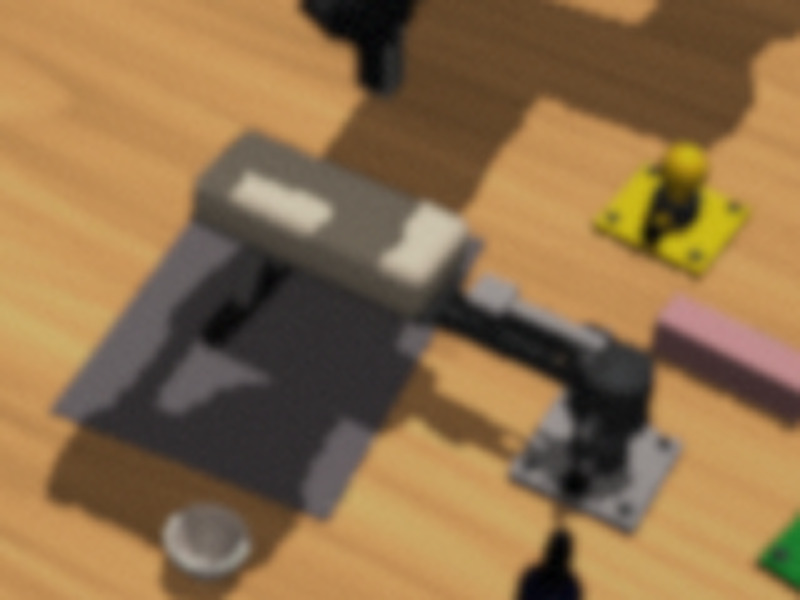

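```bash
python3 - <<'E'
from h import *
w=load("w22.npz");W=pts(w)
for v in list(range(24,120,6)): print(v,(W[v,252:256].mean(0)*1000).round(1),(W[v,246]*1000).round(1))
Q=W[96:118,244:264].reshape(-1,3);Q=Q[(Q[:,2]>.06)];A=np.c_[Q[:,:2]-Q[:,:2].mean(0),np.ones(len(Q))];print("paddle",np.linalg.lstsq(A,Q[:,2],rcond=None)[0].round(3),np.median(Q,0))
Q=np.concatenate([W[26:92,251:257].reshape(-1,3),W[98:116,246:262].reshape(-1,3)]);Q=Q[(Q[:,2]>.075)&(Q[:,2]<.11)];A=np.c_[Q[:,1]-Q[:,1].mean(),np.ones(len(Q))];print("lever",np.linalg.lstsq(A,Q[:,2],rcond=None)[0].round(4),np.ptp(Q,axis=0))
Q=W[150:215,222:280].reshape(-1,3);Q=Q[abs(Q[:,2]-np.median(Q[:,2]))<.006];A=np.c_[Q[:,:2]-Q[:,:2].mean(0),np.ones(len(Q))];print("pad",np.linalg.lstsq(A,Q[:,2],rcond=None)[0].round(4),Q.mean(0).round(4))
E
```

```text
24 [539.8 236.2  90.6] [533.3 238.1  84.6]
30 [539.9 231.9  90. ] [533.6 232.3  88.5]
36 [540.  227.1  91. ] [533.3 229.5  82.5]
42 [540.1 222.6  90.8] [552.7 153.4 346. ]
48 [540.2 218.1  90.4] [532.2 224.5  64.9]
54 [540.4 213.4  90.9] [532.2 219.6  64.3]
60 [540.4 208.9  90.2] [532.2 214.7  63.2]
66 [540.5 204.3  89.9] [532.1 210.   60.6]
72 [540.7 199.4  90.6] [532.1 205.   58.9]
78 [540.7 194.7  90. ] [528.5 208.    7.1]
84 [540.8 190.   89.8] [532.2 194.3  58.4]
90 [540.9 185.1  89.5] [532.5 188.6  60.4]
96 [541.1 180.   91.7] [534.8 179.9  91.6]
102 [541.2 175.1  91.5] [534.8 175.   91.3]
108 [541.3 170.2  90.8] [534.9 170.1  91.7]
114 [541.4 165.2  91.1] [535.  165.1  91.9]
paddle [ 0.501 -0.694  0.093] [0.54157818 0.17118034 0.09146779]
lever [-0.0167  0.0908] [0.01313739 0.07074623 0.00605371]
pad [-0.0038  0.0189  0.1053] [0.5407 0.108  0.1053]
```

```bash
python3 -c "
from workcell import bot
print(bot.finish_job())"
```

```text
the job is handed in; nothing more can be done
None
```

The hand rest is back on its post with the cup home on the ball, the foot on the mat and the latch lever down. I handed the job in at about 24 s; it reports no verdict.

**How it went:**
- I gripped the rest across the pad, carried it to the grey post and lowered the cup over the ball, then let it pivot until the foot met the mat and let go.
- I pushed the crown straight down. The first push only reached 11 N and slid about 5 mm sideways without snapping. After I re-centred, the nose dropped about 15 mm and the cup stopped solid at 18 N, so I took it as home.
- That push left the rest rolled by about 0.1 rad. I pressed on the raised edge of the pad (13 N) to put the foot flat again, then pressed the lever down to its stop (11 N) and backed off.

**Last checks:**
- **Lever:** it lies parallel to the pad within about 0.01 rad, with the paddle 75 mm from the ball's axis as expected when fully down.
- **Level:** the wrist camera reads pitch 0.019 and roll 0.004 rad. The scene camera reads roll 0.037 rad, so the two disagree; both are under the 0.065 limit.
- **Surroundings:** the last scene view shows the dish and buffer where they were. The bottles were never approached but I did not measure their positions afterwards. The gripper is clear and touches nothing.
- **Not checked:** I did not measure the cup's final offset from the post's axis or the foot's final place on the mat. I rely on the cup being snapped on the ball and on the foot showing well inside the mat in the pictures.

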